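# Reseat a relay in the fuse box

### The job

One of the three relays in the fuse box on the bench-test plate is not plugged in fully. Squeeze the two side tabs of the cover together, no harder than they need, to free it; lift it off without wrenching and set it down in the parts tray the right way up. Then push the relay that stands proud down with a measured force until it is fully home, and leave the other things on the counter where they are.

Things in the scene. Friction and masses are not known exactly. Their poses are not given: they have to be found in the camera images.
- fusebox: Black fuse box base bolted to a 15 mm high alloy plate with a bus bar and switches. 122 x 33 mm, rim 30 mm high. Origin: centre of its underside; x along its length, z up. Three square relays stand in a row along x at -38, 0 and 38 mm; tops 52 mm above the origin when home. In the middle of each long side a ledge sticks out 5 mm, its underside 20 mm up, under which a hook of the cover catches.
- cover: Loose grey clip-on cover, 129 mm (x) x 40 mm (y) x 54 mm, about 130 g, open below. Origin: centre of its rim's plane, z up; fitted, this lies 16 mm above the box's origin with the axes parallel, its skirt round the box with 1.5 mm play. In the middle of each long side a rocker latch pivots 23 mm from the midline, 26 mm above the rim: paddle above, inward hook below. It comes off straight up.
- tab_left (a point): Point on the cover's +y squeeze tab, 29 mm from the midline, 46 mm above the rim; does not move with the tab. The paddle is 22 mm wide (x), runs up from the pivot (26 mm) to 51 mm and flares outward; over both paddle tops it is 63 mm, pressed home about 51 mm, when the hooks have swung out and the cover is free. The spring takes about 15 N a side at the stop. Both tabs must be held in while lifting.
- tab_right (a point): The same point on the opposite (-y) squeeze tab. If only one tab goes in, the other hook still holds the cover: then a pull meets a hard stop and the hooks bind. The plastic stands a squeeze of up to 45 N a side, and 45 N between cover and box.
- relay: The relay that stands proud by 6 to 10 mm, in any of the three places. Black housing 26 x 26 x 28 mm. Origin: centre of the housing's underside (its top is 28 mm above), 24 mm above the box's origin when home. It slides only straight down, against about 24 N of friction, to a hard stop, and should not be pressed with over 60 N. Under the cover at the start. The other two relays are home already.
- tray: Shallow steel parts tray on the counter, 230 mm (x) x 170 mm (y), rim 22 mm high, floor 3 mm thick. Origin: centre of its underside. It stands left or right of the plate; it does not move.
- meter: Bystander: test meter lying flat, 78 x 150 x 43 mm, behind the plate and tray. Origin: centre of its underside.
- grease: Bystander: squat jar, 68 mm across, 75 mm high. Origin: centre of its underside.
- driver: Bystander: screwdriver, 200 mm long, 26 mm thick, lying along x between plate and tray. Origin: under its middle.
- carton: Bystander: small carton, 90 x 120 x 60 mm. Origin: centre of its underside.
Not all that is in view belongs to the job. What is shaped like the cover but pink or turquoise is not meant.

How it is judged:
By the outcome, as a careful person would: the job done as asked, in the order asked, and still so for the second after the job is handed in, with the robot touching nothing.
It also fails if it takes over 56 s, if anything falls off the work surface, if the arm or the gripper's body presses on something with over 40 N, if the wrist force passes 120 N, or if a joint passes its speed limit or range.

### The arm

A 7-joint arm with a two-finger parallel gripper is mounted at the origin on the work surface. World frame = base frame: x ahead of the robot, y to its left, z up, the work surface at z = 0. Lengths are in mm, angles in degrees, forces in N, time in s.
With the tool pointing down it reaches from about 425 to 1025 mm from the base axis. Payload 3.6 kg.
Tool frame: the origin (TCP) lies midway between the tips of the shut fingers; the grasp point (between the pads) lies 19 mm behind it; y points along the fingers, z is the direction in which the jaws open and shut, and the axes are right-handed (so a half turn about y gives the same grasp; the last joint's range is limited). The gripper opens to 85 mm and grips with 20 to 120 N. Pads are 22 mm wide; open, the fingers measure 114 mm over their backs; the gripper's body (76 mm by 85 mm) begins 54 mm behind the grasp point. The pads swing forward as they close: fully open they stand 13 mm farther back than shut.
Start: joints at [66.377, 33.873, 2.773, 92.16, -1.908, 54.013, -1.931], TCP at [227.236, -688.472, 205.702] pointing down, gripper open.
Joint ranges: [-153.93, 153.93], [-27.13, 128.08], [-72.61, 78.16], [10.71, 143.7], [-87.88, 267.88], [4.46, 118.87], [-176.78, 176.78]. Speed limits (degrees/s): [147.25, 147.25, 180, 180, 180, 180, 180].

### API

Orientations are given as [roll, pitch, yaw] about the fixed x, y, z axes, in that order (R = Rz(yaw) Ry(pitch) Rx(roll)).
In Python, from plant import arm gives the robot as it stands.
- The arm moves only by the tool jog_arm, never from a script. Its argument "plan" is a list that holds one entry, the list of rows, each a list of 7 numbers: the turn, a rotation vector about the tool's x, y, z in rad, then the shift along the tool's x, y, z in m, then the closure in counts, from 0 (fully open) to 255 (shut). In form: [[[ax, ay, az, x, y, z, grip], ...]]. A call has 1 to 20 rows; each row shifts and turns the commanded pose from where the row before left it, along the tool's axes as they then stand; what a row does not reach is not made up. A row lasts 1/12 s, in which the tool goes at most 41.7 mm and 7.16 degrees, less where a joint would pass 70% of its speed; a pose out of reach is approached as far as the arm can. A call with a gripper value outside its range is refused whole. The fingers move at their own pace and stop on an object; the grip force is fixed at half the most. Time passes only in rows, so rows that do not move let the fingers close. It gives the time, the measured TCP pose, the force and the opening at its end, in the units of the state.
- arm.state(): the state, without advancing time (a new reading comes with each control period).
- arm.capture(name): name is "scene" or "top"; returns the picture (400x640x3 uint8, red, green, blue); there is no depth.
- arm.camera_params(name): a dict with "intrinsics" (3x3 intrinsics, pixels), "extrinsics" (4x4, takes a point from world to camera coordinates). Camera axes: x right, y up, looking along -z (the intrinsics and any distortion apply to the point x, -y, -z); pixel columns grow to the right and rows downward; lengths in mm; the calibration is good to about 2 mm. A picture is of the moment at which its call begins. camera_params takes no time and is no camera call.
- arm.hand_in(): hands the job in, once; it reports no verdict.
The state is a dict: "time": time; "joint_positions": joint angles; "qd": joint speeds; "effort": joint torques, N m; "tool_pos": TCP position; "ee_rot": TCP orientation; "ft_force": force on the tool from outside, world axes, zero at the start; "ft_torque": the same for the moment, N m; "finger_gap": finger opening in mm.
Only numpy, scipy, OpenCV 4.12 (cv2) and the standard library are available. Lean on these libraries where they do the work, as an engineer would, in place of code of your own. Each camera call takes 0.05 s, during which the arm holds its last target.

## Working session

There is one attempt and no reset: what is moved stays moved. The work goes in short steps, Python scripts to look and compute and a tool call to move; the robot and the scene stay as the last step left them, time stands still between calls to the robot, and variables do not carry over. Pictures are saved under pics/ and viewed, and the job is handed in when it is done.

Besides the shell and the picture viewer there is one more tool, called after "Call:" as name(argument=value, ...) on one line, values as JSON. jog_arm: Moves the arm, as the interface text tells. Its arguments: {"type":"object","properties":{"plan":{"type":"array","items":{"type":"array","items":{"type":"array","items":{"type":"number"}}}}},"required":["plan"]}

```bash
ls; mkdir -p pics; python3 - <<'E'
from plant import arm
import cv2,json
s=arm.state(); print(s)
for n in ("scene","top"):
    im=arm.capture(n); cv2.imwrite(f"pics/{n}0.png",im[:,:,::-1])
    p=arm.camera_params(n); print(n,p)
E
```

```text
pics
{'time': 0.0, 'joint_positions': array([66.37568958, 33.92783115,  2.76892415, 92.23784474, -1.90630204,
       54.01212791, -1.93117121]), 'qd': array([ 0.03711039,  0.08051448, -0.05052978,  0.05901363,  0.06944774,
        0.06563233, -0.0177965 ]), 'effort': array([-2.01983676e-04, -5.48702323e+01,  1.54682525e+00, -1.98125356e+01,
        9.40518163e-03,  8.86528403e-03,  7.82858194e-06]), 'tool_pos': array([ 226.94565243, -687.6158234 ,  204.50586159]), 'ee_rot': array([-9.01313528e+01, -9.69667330e-03, -1.61728887e+02]), 'ft_force': array([ 6.99803712e-02, -6.34860576e-01, -3.15618424e-04]), 'ft_torque': array([-0.02054154,  0.02874109,  0.00943611]), 'finger_gap': 85.46957504241966}
scene {'intrinsics': array([[424.41891471,   0.        , 319.95560478],
       [  0.        , 424.41891471, 196.71019506],
       [  0.        ,   0.        ,   1.        ]]), 'extrinsics': array([[ 8.06367177e-01,  5.91414858e-01, -6.63665519e-04,
        -4.30386490e+02],
       [-5.08695452e-01,  6.94154551e-01,  5.09292055e-01,
         2.12275672e+02],
       [ 3.01663575e-01, -4.10338793e-01,  8.60593494e-01,
        -1.42861471e+03],
       [ 0.00000000e+00,  0.00000000e+00,  0.00000000e+00,
         1.00000000e+00]])}
top {'intrinsics': array([[469.51106406,   0.        , 325.78695367],
       [  0.        , 469.51106406, 193.76052423],
       [  0.        ,   0.        ,   1.        ]]), 'extrinsics': array([[-2.09185242e-04, -9.99985209e-01, -5.43481110e-03,
         1.40327062e+01],
       [ 9.94523708e-01, -7.76034217e-04,  1.04508334e-01,
        -5.36041733e+02],
       [-1.04511006e-01, -5.38318689e-03,  9.94509161e-01,
        -1.66271075e+03],
       [ 0.00000000e+00,  0.00000000e+00,  0.00000000e+00,
         1.00000000e+00]])}
```

View pics/scene0.png

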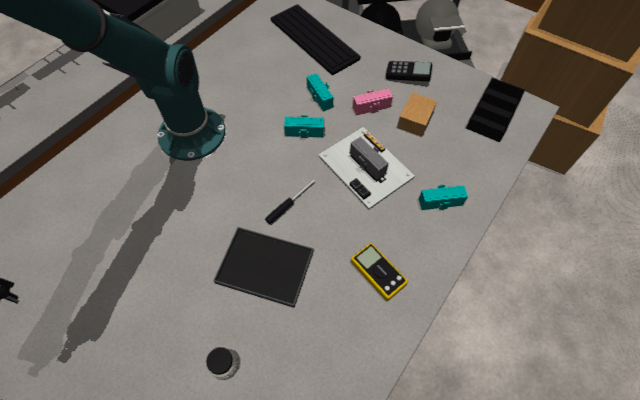

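View pics/top0.png

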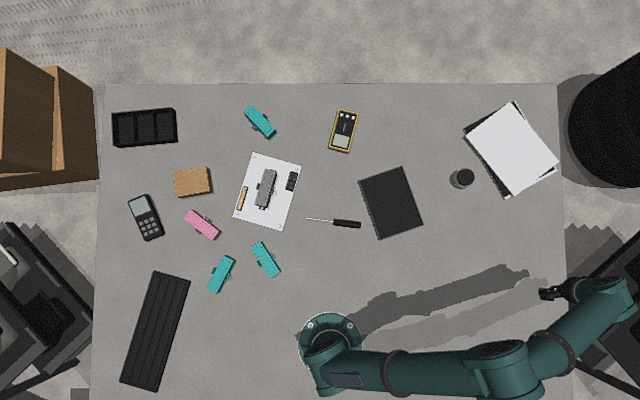

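The cover is at about (266,188) in the top view and (368,158) in the scene view. The tray is at (391,202) in top. Next I'll zoom in.

```bash
cat > h.py <<'E'
import numpy as np, cv2
from scipy.spatial.transform import Rotation as R
from plant import arm
def proj(n,P):
    p=arm.camera_params(n);P=np.atleast_2d(P)
    c=P@p["extrinsics"][:3,:3].T+p["extrinsics"][:3,3]
    c=c*[1,-1,-1]; q=c@p["intrinsics"].T
    return q[:,:2]/q[:,2:]
def ray(n,uv,z):
    p=arm.camera_params(n);E=p["extrinsics"];uv=np.atleast_2d(uv)
    d=np.c_[uv,np.ones(len(uv))]@np.linalg.inv(p["intrinsics"]).T*[1,-1,-1]
    d=d@E[:3,:3]; o=-E[:3,:3].T@E[:3,3]
    return o+d*((z-o[2])/d[:,2])[:,None]
def crop(im,x0,y0,x1,y1,k,name):
    cv2.imwrite("pics/"+name,cv2.resize(im[y0:y1,x0:x1],None,fx=k,fy=k,interpolation=cv2.INTER_CUBIC))
E
python3 - <<'E'
from h import *
t=cv2.imread("pics/top0.png");s=cv2.imread("pics/scene0.png")
crop(t,225,145,310,240,6,"tc0.png")
crop(s,310,120,420,215,7,"sc0.png")
crop(t,350,160,430,245,6,"tt0.png")
E
```

```text
(no output)
```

View pics/tc0.png

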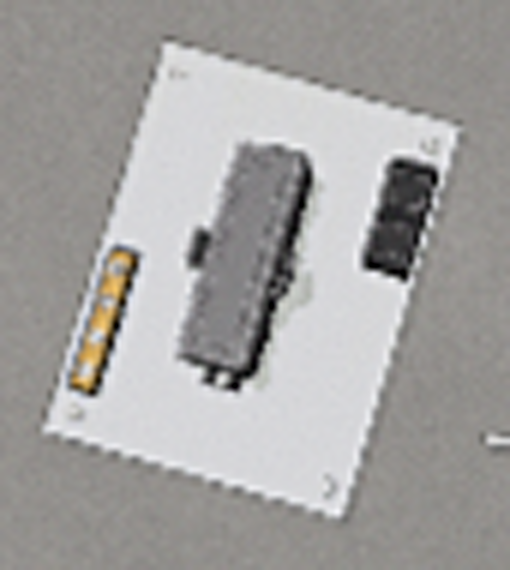

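View pics/sc0.png

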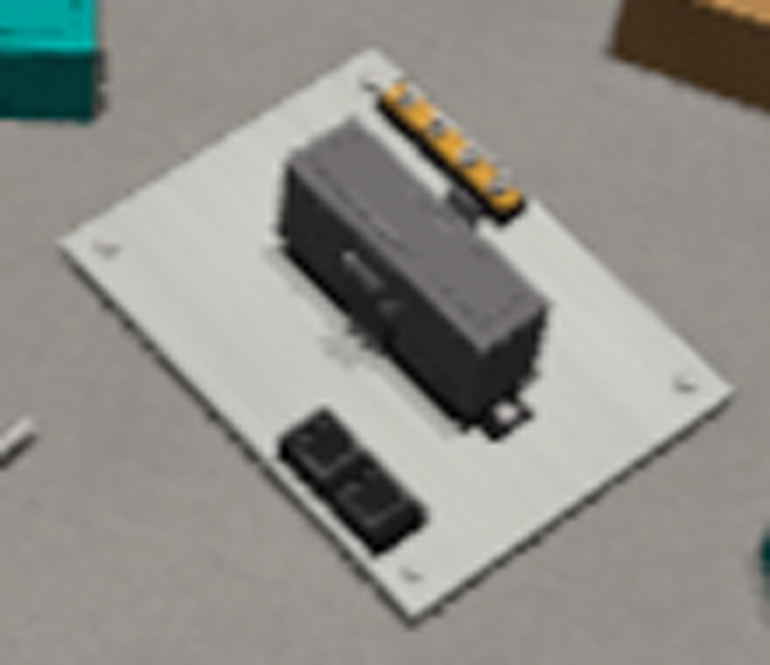

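View pics/tt0.png

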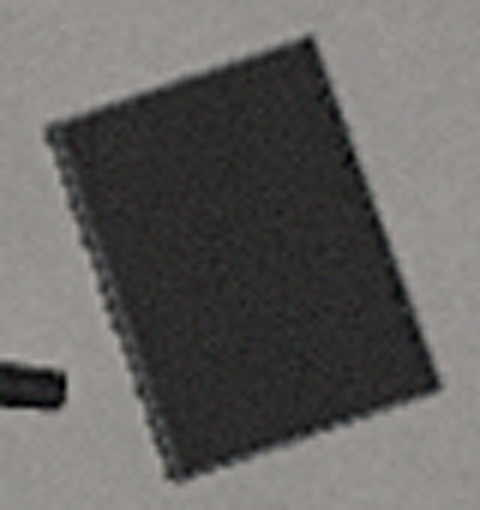

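Corners in the top crop: cover top (238,145), (303,150), (245,368), (180,355); plate (165,42), (462,127), (345,518), (45,430); tray rim (50,130), (313,38), (440,388), (178,482). I'll fit both cameras together.

```bash
cat > fit.py <<'E'
from h import *
from scipy.optimize import least_squares
def px(pts,x0,y0,k): return np.array([x0,y0])+(np.array(pts)+.5)/k-.5
T=lambda p:px(p,225,145,6)
S=lambda p:px(p,310,120,7)
tr=lambda p:px(p,350,160,6)
def rect(p,L,W,z):
    c=np.array([[L,W],[L,-W],[-L,-W],[-L,W]])/2;a=p[2]
    return np.c_[c@np.array([[np.cos(a),np.sin(a)],[-np.sin(a),np.cos(a)]])+p[:2],[z]*4]
def fit(obs,z,L,W,guess,dims=False):
    f=lambda p:np.concatenate([(proj(n,rect(p,*( (p[3],p[4]) if dims else (L,W)),z))-o).ravel() for n,o in obs])
    g=list(guess)+([L,W] if dims else [])
    r=least_squares(f,g);print(np.round(r.x[:2],1),np.degrees(r.x[2]).round(2),r.x[3:].round(1),"rms",np.sqrt(np.mean(r.fun**2)).round(2));return r.x
E
python3 - <<'E'
from fit import *
cT=T([[238,145],[303,150],[245,368],[180,355]]);cS=S([[352,122],[288,160],[485,348],[548,302]])
pT=T([[165,42],[462,127],[345,518],[45,430]]);pS=S([[372,50],[62,243],[412,622],[733,390]])
tT=tr([[50,130],[313,38],[440,388],[178,482]])
for n,a,z in(("top",cT,85),("scene",cS,85),("top",pT,15),("scene",pS,15),("top",tT,22)):
    print(n,z); w=ray(n,a,z);print(w.round(0)[:,:2].tolist(),w.mean(0).round(1),np.linalg.norm(np.diff(w,axis=0),axis=1).round(0))
E
```

```text
top 85
[[618.0, 229.0], [615.0, 191.0], [488.0, 223.0], [495.0, 261.0]] [554.2 226.   85. ] [ 38. 132.  39.]
scene 85
[[495.0, 261.0], [484.0, 227.0], [607.0, 193.0], [616.0, 229.0]] [550.9 227.7  85. ] [ 36. 127.  37.]
top 15
[[693.0, 284.0], [640.0, 102.0], [403.0, 171.0], [456.0, 353.0]] [548.1 227.6  15. ] [189. 247. 189.]
scene 15
[[453.0, 353.0], [400.0, 173.0], [639.0, 101.0], [690.0, 285.0]] [545.4 228.2  15. ] [187. 249. 191.]
top 22
[[582.0, -103.0], [638.0, -262.0], [426.0, -334.0], [371.0, -177.0]] [ 504.4 -219.2   22. ] [169. 224. 167.]
```

```bash
python3 - <<'E'
from fit import *
from scipy.optimize import minimize
t=cv2.imread("pics/top0.png",0).astype(float);s=cv2.imread("pics/scene0.png",0).astype(float)
# top face: maximise edge gradient along projected rectangle of the top face
def G(im):
    b=cv2.GaussianBlur(im,(0,0),0.8);return np.hypot(cv2.Sobel(b,-1,1,0),cv2.Sobel(b,-1,0,1))
g={"top":G(t),"scene":G(s)}
def score(p,L,W,z,cams):
    c=rect(p,L,W,z);out=0
    for n in cams:
        for i in range(4):
            q=c[i]+np.linspace(0.04,.96,60)[:,None]*(c[(i+1)%4]-c[i])
            u=proj(n,q).astype(np.float32)
            out+=cv2.remap(g[n],u[:,0].reshape(1,-1),u[:,1].reshape(1,-1),cv2.INTER_LINEAR).mean()
    return -out
for nm,L,W,z,p0 in(("cover",129,40,85,(552,227,-.27)),("plate",249,189,15,(547,228,-.283)),("tray",230,170,22,(504,-219,.33))):
  for cams in(("top",),("scene",),("top","scene")):
    best=min((minimize(lambda x:score((x[0],x[1],x[2]/100),L,W,z,cams),[p0[0]+a,p0[1]+b,(p0[2]+c)*100],method="Nelder-Mead") for a in(-2,2) for b in(-2,2) for c in(-.02,.01)),key=lambda r:r.fun)
    print(nm,cams,best.x[:2].round(1),np.degrees(best.x[2]/100).round(2),best.fun.round(1))
E
```

```text
Traceback (most recent call last):
  File "h.py", line 5, in proj
    p=arm.camera_params(n);P=np.atleast_2d(P)
ValueError: time passes only in moves, steps and waits
```

```bash
python3 - <<'E'
from plant import arm
import pickle
pickle.dump({n:arm.camera_params(n) for n in("top","scene")},open("cam.pkl","wb"))
print(arm.state()["time"])
E
sed -i 's/p=arm.camera_params(n)/p=CAM[n]/; s/^from plant.*/from plant import arm\nimport pickle\nCAM=pickle.load(open("cam.pkl","rb"))/' h.py
cat > edge.py <<'E'
from fit import *
from scipy.optimize import minimize
def G(im):
    b=cv2.GaussianBlur(im.astype(float),(0,0),0.8);return np.hypot(cv2.Sobel(b,-1,1,0),cv2.Sobel(b,-1,0,1))
def score(p,L,W,z,cams,g):
    c=rect(p,L,W,z);out=0
    for n in cams:
        for i in range(4):
            q=c[i]+np.linspace(0.04,.96,60)[:,None]*(c[(i+1)%4]-c[i])
            u=proj(n,q).astype(np.float32)
            out+=cv2.remap(g[n],u[:,0].reshape(1,-1),u[:,1].reshape(1,-1),cv2.INTER_LINEAR).mean()
    return -out
E
python3 - <<'E'
from edge import *
g={n:G(cv2.imread(f"pics/{n}0.png",0)) for n in("top","scene")}
for nm,L,W,z,p0 in(("cover",129,40,85,(552,227,-.27)),("plate",249,189,15,(547,228,-.283)),("tray",230,170,22,(504,-219,-1.24+1.5708))):
  for cams in(("top",),("scene",),("top","scene")):
    L_,W_=(170,230) if nm=="tray" and 0 else (L,W)
    best=min((minimize(lambda x:score((x[0],x[1],x[2]/100),L_,W_,z,cams,g),[p0[0]+a,p0[1]+b,(p0[2]+c)*100],method="Nelder-Mead") for a in(-2,2) for b in(-2,2) for c in(-.02,.01)),key=lambda r:r.fun)
    print(nm,cams,best.x[:2].round(1),np.degrees(best.x[2]/100).round(2),best.fun.round(1))
E
```

```text
0.1
cover ('top',) [552.6 216.7] -15.57 -860.3
cover ('scene',) [550.6 227.1] -14.5 -820.6
cover ('top', 'scene') [550.8 227.6] -15.16 -1609.0
plate ('top',) [548.4 229.4] -16.26 -817.7
plate ('scene',) [544.1 230.6] -16.19 -714.1
plate ('top', 'scene') [546.  229.9] -16.22 -1390.3
tray ('top',) [ 504.9 -217.7] 19.05 -1029.4
tray ('scene',) [ 507.5 -222.5] 19.13 -950.2
tray ('top', 'scene') [ 506.4 -220.2] 19.1 -1806.4
```

```bash
cat > mv.py <<'E'
from h import *
def to(target,yaw=None,s=None):
    "shift in tool frame (m) from measured pose to target; and turn about tool y to reach yaw"
    s=s or arm.state()
    r=R.from_euler("xyz",s["ee_rot"],degrees=True)
    d=r.inv().apply(np.array(target)-s["tool_pos"])/1000
    out=[d.round(4).tolist()]
    if yaw is not None:
        rr=R.from_euler("xyz",[-90,0,yaw],degrees=True)
        out.append((r.inv()*rr).as_rotvec().round(4).tolist())
    return s["tool_pos"].round(1),s["ee_rot"].round(2),out
E
python3 - <<'E'
from mv import *
s=arm.state();print(s["time"],s["tool_pos"],s["ee_rot"])
print(to([480,-200,205],164.2))
r=R.from_euler("xyz",s["ee_rot"],degrees=True)
print(r.inv().apply([72/1000,427.5/1000,0]))
E
```

```text
0.1 [ 226.9575682  -687.71977161  204.62767717] [-9.01174425e+01 -8.72852490e-03 -1.61729728e+02]
(array([ 227. , -687.7,  204.6]), array([-9.0120e+01, -1.0000e-02, -1.6173e+02]), [[-0.3932, 0.0004, -0.3838], [0.0019, 0.5946, 0.0008]])
[-0.20239152  0.000755   -0.38337626]
```

Call:
jog_arm(plan=[[[0, 0, 0, -0.0262, 0, -0.0256, 0], [0, 0, 0, -0.0262, 0, -0.0256, 0], [0, 0, 0, -0.0262, 0, -0.0256, 0], [0, 0, 0, -0.0262, 0, -0.0256, 0], [0, 0, 0, -0.0262, 0, -0.0256, 0], [0, 0, 0, -0.0262, 0, -0.0256, 0], [0, 0, 0, -0.0262, 0, -0.0256, 0], [0, 0, 0, -0.0262, 0, -0.0256, 0], [0, 0, 0, -0.0262, 0, -0.0256, 0], [0, 0, 0, -0.0262, 0, -0.0256, 0], [0, 0, 0, -0.0262, 0, -0.0256, 0], [0, 0, 0, -0.0262, 0, -0.0256, 0], [0, 0, 0, -0.0262, 0, -0.0256, 0], [0, 0, 0, -0.0262, 0, -0.0256, 0], [0, 0, 0, -0.0262, 0, -0.0256, 0]]])

```text
time: 1.35
tool_pos: [480.2, -198.9, 205.5]
ee_rot: [-90.0, -0.0, -161.7]
ft_force: [1.0, -0.3, 0.9]
finger_gap: 85.7
```

Call:
jog_arm(plan=[[[0, 0, 0, -0.0184, 0, -0.0348, 0], [0, 0, 0, -0.0184, 0, -0.0348, 0], [0, 0, 0, -0.0184, 0, -0.0348, 0], [0, 0, 0, -0.0184, 0, -0.0348, 0], [0, 0, 0, -0.0184, 0, -0.0348, 0], [0, 0, 0, -0.0184, 0, -0.0348, 0], [0, 0, 0, -0.0184, 0, -0.0348, 0], [0, 0, 0, -0.0184, 0, -0.0348, 0], [0, 0, 0, -0.0184, 0, -0.0348, 0], [0, 0, 0, -0.0184, 0, -0.0348, 0], [0, 0, 0, -0.0184, 0, -0.0348, 0], [0, 0.0991, 0, 0, 0, 0, 0], [0, 0.0991, 0, 0, 0, 0, 0], [0, 0.0991, 0, 0, 0, 0, 0], [0, 0.0991, 0, 0, 0, 0, 0], [0, 0.0991, 0, 0, 0, 0, 0], [0, 0.0991, 0, 0, 0, 0, 0], [0, 0, 0, 0, 0, 0, 0]]])

```text
time: 2.85
tool_pos: [551.8, 226.3, 205.2]
ee_rot: [-89.9, -0.0, 164.1]
ft_force: [0.8, 0.1, -0.2]
finger_gap: 85.7
```

Call:
jog_arm(plan=[[[0, 0, 0, 0, 0.025, 0, 0], [0, 0, 0, 0, 0.025, 0, 0], [0, 0, 0, 0, 0.025, 0, 0], [0, 0, 0, 0, 0.02, 0, 0], [0, 0, 0, 0, 0, 0, 0], [0, 0, 0, 0, 0, 0, 0]]])

```text
time: 3.35
tool_pos: [551.3, 225.9, 109.7]
ee_rot: [-89.9, -0.1, 164.3]
ft_force: [0.7, 0.7, 0.6]
finger_gap: 85.5
```

```bash
python3 - <<'E'
from h import *
s=arm.state();print(s["time"],s["tool_pos"],s["ee_rot"],s["ft_force"])
a=arm.capture("scene")[:,:,::-1];cv2.imwrite("pics/scene1.png",a);crop(a,310,90,430,190,6,"sc1.png")
a=arm.capture("top")[:,:,::-1];cv2.imwrite("pics/top1.png",a);crop(a,215,130,325,230,6,"tc1.png")
E
```

```text
3.35 [551.33806055 225.8779125  109.72672344] [-8.98925334e+01 -1.31769864e-01  1.64290291e+02] [0.6940495  0.71473258 0.64973484]
```

View pics/sc1.png

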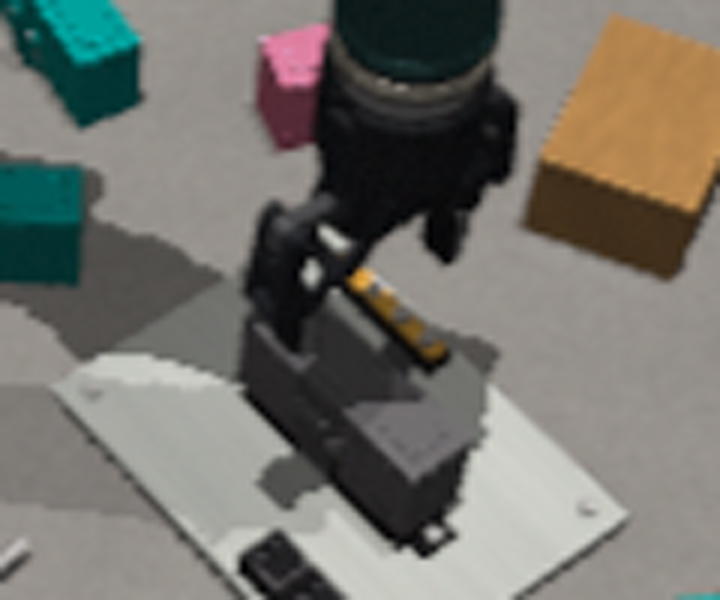

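View pics/tc1.png

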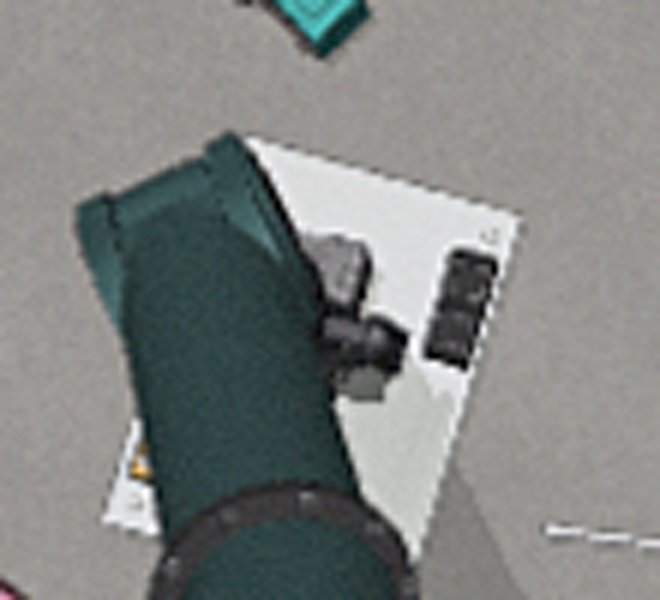

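The fingers straddle the cover, in scene crop near (290,320) and (440,230), with the cover between. Descending.

Call:
jog_arm(plan=[[[0, 0, 0, 0, 0.014, -0.001, 0], [0, 0, 0, 0, 0.014, 0, 0], [0, 0, 0, 0, 0.014, 0, 0], [0, 0, 0, 0, 0.012, 0, 0], [0, 0, 0, 0, 0, 0, 0], [0, 0, 0, 0, 0, 0, 30], [0, 0, 0, 0, 0, 0, 30], [0, 0, 0, 0, 0, 0, 30], [0, 0, 0, 0, 0, 0, 30]]])

```text
time: 4.2
tool_pos: [553.2, 227.6, 57.6]
ee_rot: [-90.1, 0.1, 164.2]
ft_force: [0.4, -0.7, -0.7]
finger_gap: 75.4
```

Call:
jog_arm(plan=[[[0, 0, 0, 0, 0.001, 0, 50], [0, 0, 0, 0, 0, 0, 58], [0, 0, 0, 0, 0, 0, 62], [0, 0, 0, 0, 0, 0, 62], [0, 0, 0, 0, 0, 0, 62]]])

```text
time: 4.62
tool_pos: [552.5, 227.3, 55.7]
ee_rot: [-90.0, -0.0, 164.2]
ft_force: [-0.1, 0.1, 0.3]
finger_gap: 64.7
```

```bash
cat > st.py <<'E'
from mv import *
s=arm.state()
r=R.from_euler("xyz",s["ee_rot"],degrees=True).inv()
for k in("time","tool_pos","ee_rot","ft_force","ft_torque","finger_gap"):print(k,np.round(s[k],2))
print("force tool axes",r.apply(s["ft_force"]).round(2),"torque",r.apply(s["ft_torque"]).round(2))
E
python3 st.py
```

```text
time 4.62
tool_pos [552.53 227.29  55.71]
ee_rot [-90.   -0.  164.2]
ft_force [-0.09  0.06  0.26]
ft_torque [-0.    0.01  0.03]
finger_gap 64.74
force tool axes [ 0.11 -0.26 -0.03] torque [ 0.01 -0.03 -0.01]
```

Call:
jog_arm(plan=[[[0, 0, 0, 0, 0, 0, 68], [0, 0, 0, 0, 0, 0, 72], [0, 0, 0, 0, 0, 0, 72], [0, 0, 0, 0, 0, 0, 72]]])

```text
time: 4.95
tool_pos: [552.5, 227.2, 55.6]
ee_rot: [-90.0, -0.0, 164.2]
ft_force: [0.4, -0.5, 0.2]
finger_gap: 60.9
```

```bash
python3 st.py
```

```text
time 4.95
tool_pos [552.52 227.24  55.64]
ee_rot [-89.99  -0.   164.2 ]
ft_force [ 0.41 -0.47  0.23]
ft_torque [-0.01 -0.    0.03]
finger_gap 60.85
force tool axes [-0.52 -0.23  0.34] torque [ 0.01 -0.03  0.  ]
```

Call:
jog_arm(plan=[[[0, 0, 0, 0, 0, 0, 78], [0, 0, 0, 0, 0, 0, 84], [0, 0, 0, 0, 0, 0, 90], [0, 0, 0, 0, 0, 0, 90], [0, 0, 0, 0, 0, 0, 90]]])

```text
time: 5.37
tool_pos: [552.5, 227.3, 55.7]
ee_rot: [-90.0, -0.0, 164.2]
ft_force: [-0.3, -0.5, -0.5]
finger_gap: 55.1
```

```bash
python3 st.py
```

```text
time 5.37
tool_pos [552.53 227.29  55.68]
ee_rot [-90.   -0.  164.2]
ft_force [-0.32 -0.54 -0.51]
ft_torque [ 0.01  0.05 -0.02]
finger_gap 55.06
force tool axes [0.16 0.51 0.61] torque [ 0.01  0.02 -0.05]
```

Call:
jog_arm(plan=[[[0, 0, 0, 0, 0, 0, 94], [0, 0, 0, 0, 0, 0, 97], [0, 0, 0, 0, 0, 0, 99], [0, 0, 0, 0, 0, 0, 99], [0, 0, 0, 0, 0, 0, 99]]])

```text
time: 5.78
tool_pos: [552.6, 227.3, 55.7]
ee_rot: [-90.0, -0.0, 164.2]
ft_force: [0.0, 0.3, 0.4]
finger_gap: 52.1
```

Call:
jog_arm(plan=[[[0, 0, 0, 0, 0, 0, 101], [0, 0, 0, 0, 0, 0, 101], [0, 0, 0, 0, 0, 0, 101]]])

```text
time: 6.03
tool_pos: [552.5, 227.3, 55.7]
ee_rot: [-90.0, -0.0, 164.2]
ft_force: [0.1, 1.0, -0.3]
finger_gap: 51.2
```

```bash
python3 st.py; python3 - <<'E'
from h import *
a=arm.capture("scene")[:,:,::-1];crop(a,330,110,410,180,9,"sc2.png")
E
```

```text
time 6.03
tool_pos [552.52 227.28  55.68]
ee_rot [-90.   -0.  164.2]
ft_force [ 0.1   1.03 -0.26]
ft_torque [ 0.03  0.02 -0.03]
finger_gap 51.17
force tool axes [ 0.19  0.26 -1.02] torque [-0.02  0.03 -0.03]
```

View pics/sc2.png

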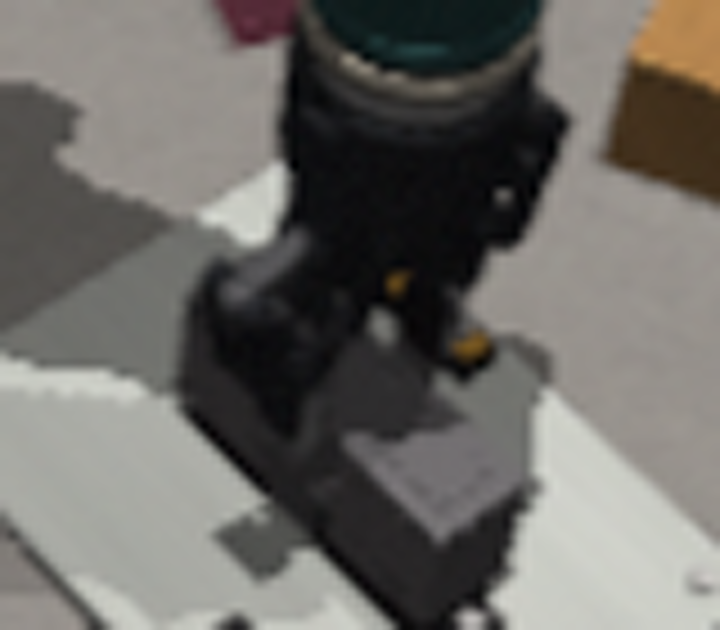

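```bash
python3 - <<'E'
from h import *
a=cv2.imread("pics/sc2.png");c=np.array([552,227.5,0])
th=np.radians(-15.5);ex=np.array([np.cos(th),np.sin(th),0]);ey=np.array([-np.sin(th),np.cos(th),0]);ez=np.array([0,0,1])
def P(x,y,z):return c+x*ex+y*ey+z*ez
pts=[P(-11,-29,77),P(11,-29,77),P(-11,-31,82),P(11,-31,82),P(64.5,-20,85),P(-64.5,-20,85),P(64.5,-20,31),P(64.5,20,85),P(11,-23,57),P(-11,-23,57)]
u=proj("scene",pts)
b=cv2.imread("pics/scene0.png");b=cv2.resize(b[110:180,330:410],None,fx=9,fy=9,interpolation=cv2.INTER_CUBIC)
for im in(a,b):
  for q in u:
    v=((q+.5-[330,110])*9).astype(int);cv2.circle(im,tuple(map(int,v)),4,(0,0,255),-1)
cv2.imwrite("pics/sc2m.png",np.hstack([cv2.resize(a,(400,350)),cv2.resize(b,(400,350))]))
E
```

```text
(no output)
```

View pics/sc2m.png

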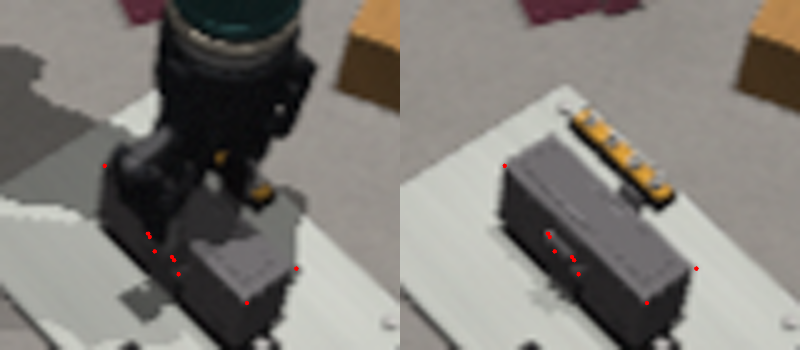

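```bash
python3 - <<'E'
from h import *
a=cv2.imread("pics/sc2.png");c=np.array([552.5,227.3,0])
th=np.radians(-15.8);ex=np.array([np.cos(th),np.sin(th),0]);ey=np.array([-np.sin(th),np.cos(th),0]);ez=np.array([0,0,1])
def P(x,y,z):return c+x*ex+y*ey+z*ez
pts=[P(x,y,z) for x in(-11,11) for y in (-26,-38) for z in (58,95)]
for p in pts:
    v=((proj("scene",p)[0]+.5-[330,110])*9).astype(int);cv2.circle(a,tuple(map(int,v)),4,(0,0,255),-1)
cv2.imwrite("pics/sc2n.png",a)
E
```

```text
(no output)
```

View pics/sc2n.png

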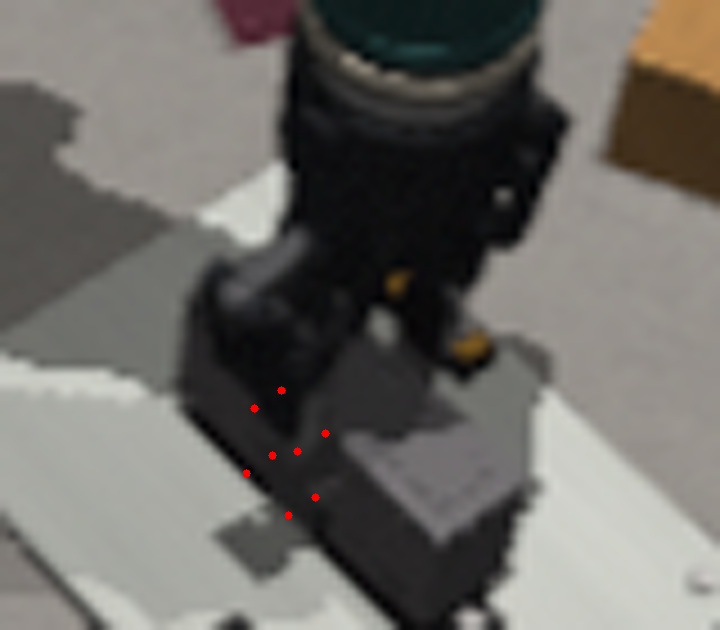

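```bash
python3 - <<'E'
from h import *
th=np.radians(-15.8);ex=np.array([np.cos(th),np.sin(th),0]);ey=np.array([-np.sin(th),np.cos(th),0]);ez=np.array([0,0,1])
c=np.array([551.5,226.,0])
for z in(110,123,135):
  for y in(-43,-57): print(1,z,y,((proj("scene",c+y*ey+z*ez)[0]+.5-[310,90])*6).round())
for y in (-43,-57,43,57): print('top',y,((proj("top",c+y*ey+125*ez)[0]+.5-[215,130])*6).round())
c=np.array([552.5,227.3,0])
for z in(56,60,70,80):
  for y in(-26,-36): print(2,z,y,((proj("scene",c+y*ey+z*ez)[0]+.5-[330,110])*9).round())
E
python3 - <<'E'
from h import *
a=cv2.imread("pics/sc2.png")
b=np.clip((a.astype(float)/90)**.6*160,0,255).astype(np.uint8)
cv2.imwrite("pics/sc2b.png",b)
a=cv2.imread("pics/sc1.png")
b=np.clip((a.astype(float)/90)**.6*160,0,255).astype(np.uint8)
cv2.imwrite("pics/sc1b.png",b)
E
```

```text
1 110 -43 [296. 394.]
1 110 -57 [274. 409.]
1 123 -43 [298. 378.]
1 123 -57 [276. 393.]
1 135 -43 [300. 364.]
1 135 -57 [277. 378.]
top -43 [365. 361.]
top -57 [389. 368.]
top 43 [220. 320.]
top 57 [196. 314.]
2 56 -26 [294. 480.]
2 56 -36 [271. 495.]
2 60 -26 [295. 473.]
2 60 -36 [272. 488.]
2 70 -26 [297. 456.]
2 70 -36 [275. 471.]
2 80 -26 [300. 438.]
2 80 -36 [277. 453.]
```

View pics/sc2b.png

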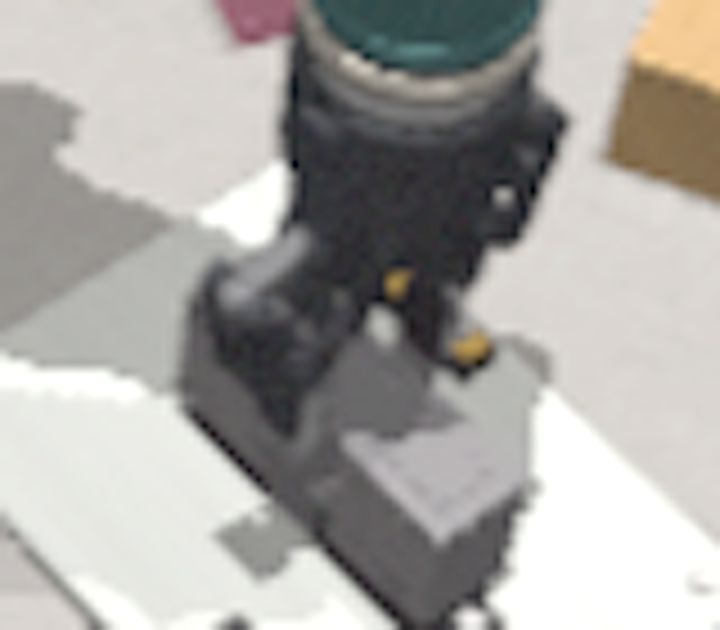

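View pics/sc1b.png

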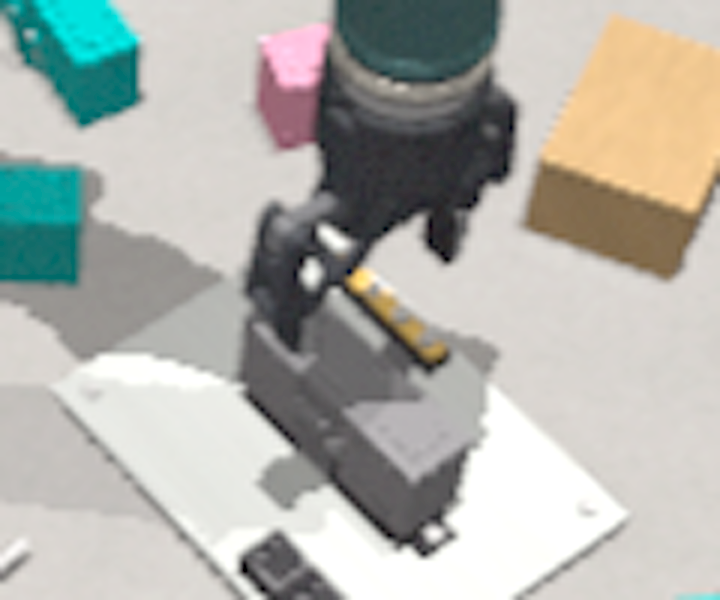

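```bash
python3 - <<'E'
from h import *
th=np.radians(-15.8);ex=np.array([np.cos(th),np.sin(th),0]);ey=np.array([-np.sin(th),np.cos(th),0]);ez=np.array([0,0,1])
c=np.array([551.5,226.,0])
for z in(110,140,170):
  for y in(-43,-57): print(1,z,y,((proj("top",c+y*ey+z*ez)[0]+.5-[215,130])*6).round())
for z in(110,123,145,170):
  print(z,((proj("scene",c+45*ey+z*ez)[0]+.5-[310,90])*6).round())
print("axis pts scene",[((proj("scene",c+z*ez)[0]+.5-[310,90])*6).round().tolist() for z in (110,183,250,290)])
E
python3 - <<'E'
import cv2,numpy as np
a=cv2.imread("pics/tc1.png")
cv2.imwrite("pics/tc1b.png",np.clip((a[200:440,260:540].astype(float)/90)**.6*160,0,255).astype(np.uint8))
E
```

```text
1 110 -43 [368. 364.]
1 110 -57 [392. 371.]
1 140 -43 [362. 358.]
1 140 -57 [386. 365.]
1 170 -43 [356. 352.]
1 170 -57 [380. 359.]
110 [429. 307.]
123 [432. 290.]
145 [438. 262.]
170 [445. 229.]
axis pts scene [[362.0, 351.0], [377.0, 257.0], [393.0, 161.0], [403.0, 99.0]]
```

View pics/tc1b.png

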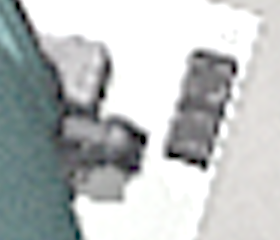

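```bash
python3 - <<'E'
from h import *
a=arm.capture("scene")[:,:,::-1].copy();cv2.imwrite("pics/scene3.png",a)
b=cv2.imread("pics/scene0.png")
x0,y0,x1,y1=348,135,388,180
A,B=[np.clip((i[y0:y1,x0:x1].astype(float)/100)**.6*170,0,255).astype(np.uint8) for i in(a,b)]
cv2.imwrite("pics/cmp.png",np.hstack([cv2.resize(i,None,fx=10,fy=10,interpolation=cv2.INTER_NEAREST) for i in(A,B)]))
E
```

```text
(no output)
```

View pics/cmp.png

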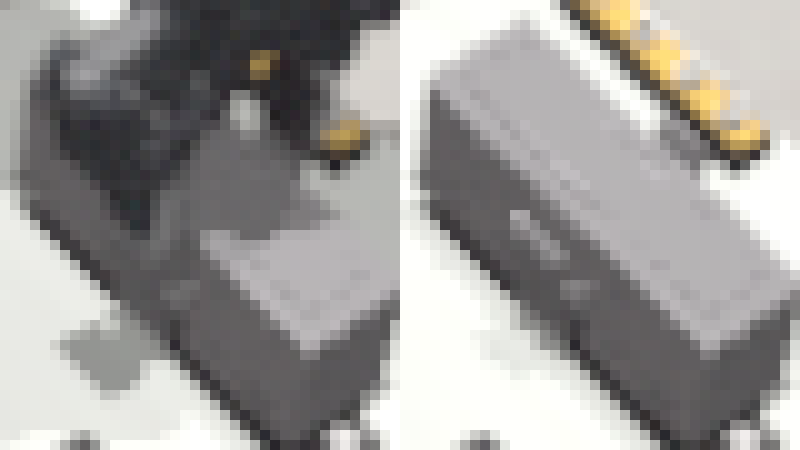

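Call:
jog_arm(plan=[[[0, 0, 0, 0, 0, 0.001, 101], [0, 0, 0, 0, 0, 0, 101], [0, 0, 0, 0, 0, 0, 101]]])

```text
time: 6.38
tool_pos: [552.3, 226.1, 55.7]
ee_rot: [-90.0, -0.0, 164.2]
ft_force: [-0.5, -0.2, -0.1]
finger_gap: 51.3
```

```bash
python3 st.py
```

```text
time 6.38
tool_pos [552.26 226.15  55.67]
ee_rot [-89.99  -0.   164.19]
ft_force [-0.51 -0.16 -0.13]
ft_torque [ 0.06  0.01 -0.04]
finger_gap 51.29
force tool axes [0.45 0.13 0.29] torque [-0.05  0.04 -0.02]
```

Call:
jog_arm(plan=[[[0, 0, 0, 0, 0, 0.0015, 101], [0, 0, 0, 0, 0, 0, 101], [0, 0, 0, 0, 0, 0, 101]]])

```text
time: 6.63
tool_pos: [551.8, 224.7, 55.7]
ee_rot: [-90.0, -0.0, 164.2]
ft_force: [-1.0, -0.9, 0.7]
finger_gap: 51.7
```

```bash
python3 st.py;python3 - <<'E'
from h import *
a=arm.capture("scene")[:,:,::-1].copy();b=cv2.imread("pics/scene3.png");cv2.imwrite("pics/scene4.png",a)
x0,y0,x1,y1=348,135,388,180
A,B=[np.clip((i[y0:y1,x0:x1].astype(float)/100)**.6*170,0,255).astype(np.uint8) for i in(a,b)]
cv2.imwrite("pics/cmp2.png",np.hstack([cv2.resize(i,None,fx=10,fy=10,interpolation=cv2.INTER_NEAREST) for i in(A,B)]))
E
```

```text
time 6.63
tool_pos [551.8  224.69  55.67]
ee_rot [-89.99  -0.   164.19]
ft_force [-0.96 -0.9   0.69]
ft_torque [0.   0.01 0.03]
finger_gap 51.69
force tool axes [ 0.68 -0.69  1.12] torque [-0.   -0.03 -0.01]
```

View pics/cmp2.png

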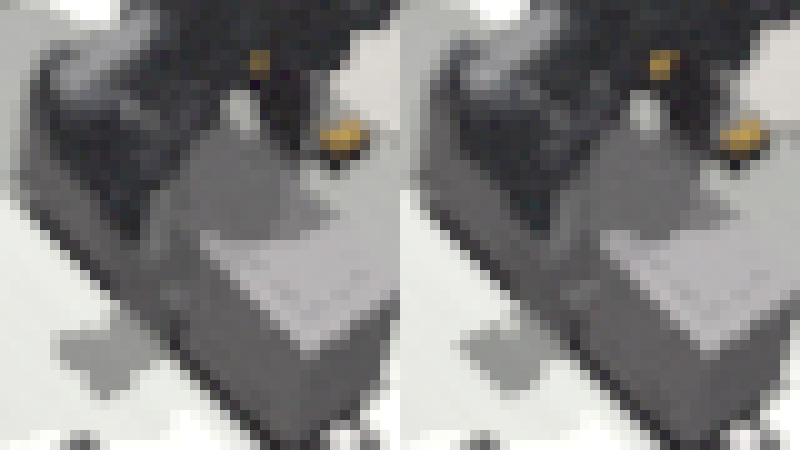

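Call:
jog_arm(plan=[[[0, 0, 0, 0, 0, -0.0025, 70], [0, 0, 0, 0, 0, 0, 40], [0, 0, 0, 0, 0, 0, 40], [0, 0, 0, 0, 0, 0, 40], [0, 0, 0, 0, 0.006, 0, 40], [0, 0, 0, 0, 0.006, 0, 40], [0, 0, 0, 0, 0, 0, 40], [0, 0, 0, 0, 0, 0, 40]]])

```text
time: 7.35
tool_pos: [551.9, 226.9, 42.9]
ee_rot: [-89.9, -0.1, 164.2]
ft_force: [0.6, 0.1, 0.2]
finger_gap: 71.9
```

```bash
python3 st.py;python3 - <<'E'
from h import *
a=arm.capture("scene")[:,:,::-1].copy();b=cv2.imread("pics/scene3.png");cv2.imwrite("pics/scene5.png",a)
x0,y0,x1,y1=348,135,388,180
A,B=[np.clip((i[y0:y1,x0:x1].astype(float)/100)**.6*170,0,255).astype(np.uint8) for i in(a,b)]
cv2.imwrite("pics/cmp3.png",np.hstack([cv2.resize(i,None,fx=10,fy=10,interpolation=cv2.INTER_NEAREST) for i in(A,B)]))
E
```

```text
time 7.35
tool_pos [551.93 226.92  42.9 ]
ee_rot [-8.994e+01 -7.000e-02  1.642e+02]
ft_force [0.63 0.06 0.16]
ft_torque [ 0.03 -0.01  0.  ]
finger_gap 71.92
force tool axes [-0.59 -0.16 -0.23] torque [-0.03 -0.   -0.  ]
```

View pics/cmp3.png

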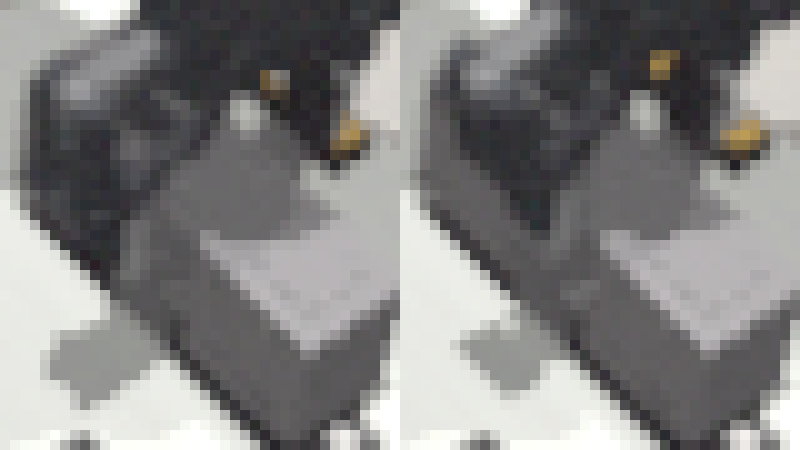

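```bash
python3 - <<'E'
from h import *
th=np.radians(-15.8);ex=np.array([np.cos(th),np.sin(th),0]);ey=np.array([-np.sin(th),np.cos(th),0]);ez=np.array([0,0,1])
c=np.array([552.2,227,0])
f=lambda x,y,z:((proj("scene",c+x*ex+y*ey+z*ez)[0]+.5-[348,135])*10).round().tolist()
for z in(50,60,70,80): print("now",z,[f(x,y,z) for x in(-11,11) for y in(-36,-46)])
for z in(58,70,80): print("gap51",z,[f(x,y,z) for x in(-11,11) for y in(-26,-36)])
print("paddle top",f(-11,-31.5,82),f(11,-31.5,82),"46:",f(-11,-29,77),f(11,-29,77),"pivot",f(-11,-23,57),f(11,-23,57))
print("cover edge",f(-11,-20,85),f(11,-20,85),f(-64.5,-20,85),f(64.5,-20,85))
E
```

```text
now 50 [[95.0, 288.0], [70.0, 304.0], [142.0, 334.0], [117.0, 351.0]]
now 60 [[98.0, 269.0], [73.0, 285.0], [145.0, 316.0], [120.0, 332.0]]
now 70 [[100.0, 250.0], [75.0, 266.0], [147.0, 297.0], [122.0, 314.0]]
now 80 [[102.0, 230.0], [77.0, 247.0], [150.0, 278.0], [125.0, 294.0]]
gap51 58 [[122.0, 256.0], [97.0, 273.0], [169.0, 303.0], [144.0, 319.0]]
gap51 70 [[125.0, 233.0], [100.0, 250.0], [173.0, 280.0], [147.0, 297.0]]
gap51 80 [[128.0, 214.0], [102.0, 230.0], [176.0, 261.0], [150.0, 278.0]]
paddle top [114.0, 219.0] [162.0, 266.0] 46: [119.0, 225.0] [167.0, 272.0] pivot [129.0, 253.0] [176.0, 300.0]
cover edge [144.0, 194.0] [192.0, 241.0] [30.0, 83.0] [312.0, 358.0]
```

Call:
jog_arm(plan=[[[0, 0, 0, 0, 0.004, 0, 40], [0, 0, 0, 0, 0.004, 0, 40], [0, 0, 0, 0, 0.002, 0, 40], [0, 0, 0, 0, 0, 0, 40], [0, 0, 0, 0, 0, 0, 40]]])

```text
time: 7.82
tool_pos: [552.4, 227.2, 33.4]
ee_rot: [-90.0, -0.0, 164.2]
ft_force: [-1.0, -1.2, 0.5]
finger_gap: 71.8
```

```bash
python3 st.py;python3 - <<'E'
from h import *
a=arm.capture("scene")[:,:,::-1].copy();b=cv2.imread("pics/scene5.png");cv2.imwrite("pics/scene6.png",a)
x0,y0,x1,y1=343,105,398,180
A,B=[np.clip((i[y0:y1,x0:x1].astype(float)/100)**.6*170,0,255).astype(np.uint8) for i in(a,b)]
cv2.imwrite("pics/cmp4.png",np.hstack([cv2.resize(i,None,fx=7,fy=7,interpolation=cv2.INTER_NEAREST) for i in(A,B)]))
E
```

```text
time 7.82
tool_pos [552.36 227.22  33.43]
ee_rot [-8.998e+01 -2.000e-02  1.642e+02]
ft_force [-0.95 -1.16  0.51]
ft_torque [ 0.02 -0.04  0.01]
finger_gap 71.83
force tool axes [ 0.6  -0.51  1.37] torque [-0.03 -0.01  0.03]
```

View pics/cmp4.png

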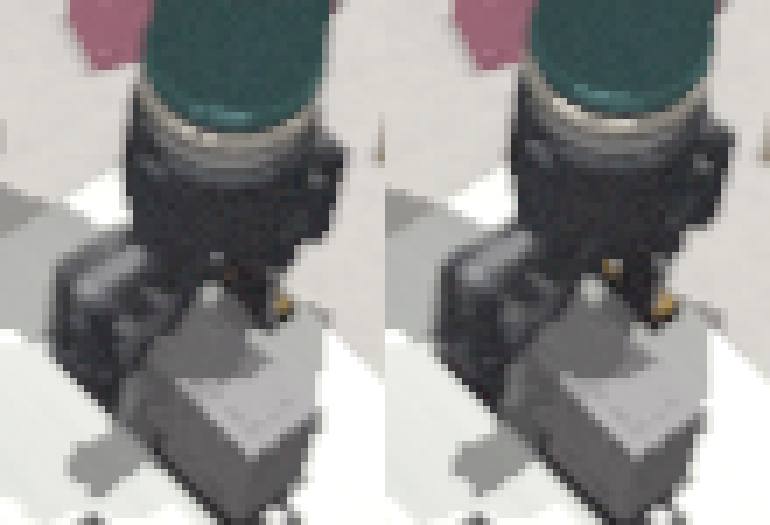

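```bash
python3 - <<'E'
from h import *
th=np.radians(-15.8);ex=np.array([np.cos(th),np.sin(th),0]);ey=np.array([-np.sin(th),np.cos(th),0]);ez=np.array([0,0,1])
c=np.array([552.4,227.2,0])
f=lambda x,y,z:((proj("scene",c+x*ex+y*ey+z*ez)[0]+.5-[343,105])*7).round().tolist()
for z in(106,120,135): print(z,[f(x,y,z) for x,y in((0,0),(38,0),(0,42),(38,-42),(38,42))])
for z in(41,50,60,70,80): print("tip",z,[f(x,y,z) for x in(-11,11) for y in(-36,-50)], [f(11,36,z),f(11,50,z)])
E
```

```text
106 [[193.0, 309.0], [253.0, 367.0], [267.0, 261.0], [178.0, 417.0], [327.0, 317.0]]
120 [[197.0, 289.0], [257.0, 347.0], [271.0, 241.0], [181.0, 398.0], [331.0, 297.0]]
135 [[200.0, 267.0], [261.0, 325.0], [275.0, 218.0], [185.0, 376.0], [337.0, 275.0]]
tip 41 [[101.0, 423.0], [76.0, 439.0], [133.0, 456.0], [109.0, 472.0]] [[255.0, 373.0], [279.0, 358.0]]
tip 50 [[102.0, 411.0], [78.0, 428.0], [135.0, 444.0], [111.0, 460.0]] [[258.0, 362.0], [281.0, 346.0]]
tip 60 [[104.0, 398.0], [79.0, 414.0], [137.0, 431.0], [112.0, 447.0]] [[261.0, 348.0], [284.0, 332.0]]
tip 70 [[106.0, 385.0], [81.0, 401.0], [139.0, 418.0], [114.0, 434.0]] [[263.0, 335.0], [287.0, 319.0]]
tip 80 [[107.0, 371.0], [83.0, 388.0], [141.0, 404.0], [116.0, 421.0]] [[266.0, 321.0], [290.0, 305.0]]
```

Call:
jog_arm(plan=[[[0, 0, 0, 0, 0.003, 0, 40], [0, 0, 0, 0, 0.003, 0, 40], [0, 0, 0, 0, 0.003, 0, 40], [0, 0, 0, 0, 0, 0, 40], [0, 0, 0, 0, 0, 0, 40]]])

```text
time: 8.28
tool_pos: [552.3, 227.2, 24.4]
ee_rot: [-90.0, -0.0, 164.2]
ft_force: [-0.5, -0.0, 0.3]
finger_gap: 72.3
```

```bash
python3 st.py;python3 - <<'E'
from h import *
a=arm.capture("scene")[:,:,::-1].copy();b=cv2.imread("pics/scene5.png");cv2.imwrite("pics/scene7.png",a)
x0,y0,x1,y1=343,105,398,180
A,B=[np.clip((i[y0:y1,x0:x1].astype(float)/100)**.6*170,0,255).astype(np.uint8) for i in(a,b)]
A=cv2.resize(A,None,fx=7,fy=7,interpolation=cv2.INTER_NEAREST)
B=A.copy()
th=np.radians(-15.8);ex=np.array([np.cos(th),np.sin(th),0]);ey=np.array([-np.sin(th),np.cos(th),0]);ez=np.array([0,0,1])
c=np.array([552.4,227.2,0])
for z,col in((32,(255,0,0)),(50,(0,255,0)),(60,(0,200,255)),(70,(0,0,255))):
  for x in(-11,11):
    for y in(-36,-48,36,48):
      q=((proj("scene",c+x*ex+y*ey+z*ez)[0]+.5-[x0,y0])*7).astype(int);cv2.circle(B,tuple(map(int,q)),2,col,-1)
cv2.imwrite("pics/cmp5.png",np.hstack([A,B]))
E
```

```text
time 8.28
tool_pos [552.3  227.18  24.37]
ee_rot [-8.997e+01 -3.000e-02  1.642e+02]
ft_force [-0.47 -0.04  0.31]
ft_torque [-0.03  0.01  0.  ]
finger_gap 72.31
force tool axes [ 0.44 -0.31  0.17] torque [ 0.03 -0.   -0.  ]
```

View pics/cmp5.png

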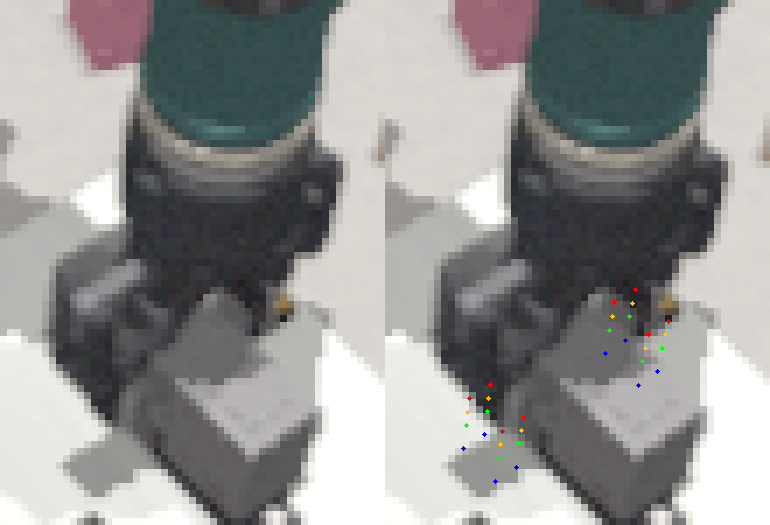

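```bash
python3 - <<'E'
from h import *
o=[]
for k in("5","7"):
    i=cv2.imread(f"pics/scene{k}.png")[128:178,340:385]
    i=np.clip((i.astype(float)/120)**.5*190,0,255).astype(np.uint8)
    o.append(cv2.resize(i,None,fx=8.8,fy=12*1.0/1.0*0.733,interpolation=cv2.INTER_CUBIC))
cv2.imwrite("pics/cmp6.png",np.hstack(o))
E
```

```text
(no output)
```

View pics/cmp6.png

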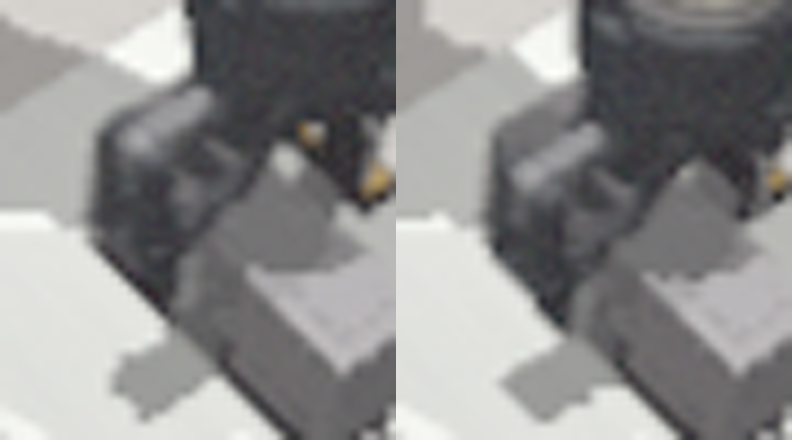

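Call:
jog_arm(plan=[[[0, 0, 0, 0, -0.02, 0, 40], [0, 0, 0, 0, -0.03, 0, 40], [0, 0, 0, 0, -0.03, 0, 40], [0, 0, 0, 0, -0.03, 0, 40], [0, 0, 0, 0, 0, 0.03, 40], [0, 0, 0, 0, 0, 0.03, 40], [0, 0, 0, 0, 0, 0.03, 40], [0, 0, 0, 0, 0, 0.03, 40], [0, 0, 0, 0, 0, 0.02, 40], [0, 0, 0, 0, 0, 0, 40], [0, 0, 0, 0, 0, 0, 40]]])

```text
time: 9.25
tool_pos: [514.2, 91.2, 134.9]
ee_rot: [-90.0, 0.0, 164.0]
ft_force: [-0.1, 0.2, 0.2]
finger_gap: 72.1
```

```bash
python3 st.py;python3 - <<'E'
from h import *
a=arm.capture("scene")[:,:,::-1].copy();cv2.imwrite("pics/scene8.png",a)
s=arm.state();c=s["tool_pos"]*[1,1,0]
th=np.radians(-15.8);ex=np.array([np.cos(th),np.sin(th),0]);ey=np.array([-np.sin(th),np.cos(th),0]);ez=np.array([0,0,1])
u=proj("scene",s["tool_pos"])[0];print(u)
x0,y0=int(u[0])-40,int(u[1])-50;k=7
A=cv2.resize(np.clip((a[y0:y0+75,x0:x0+57].astype(float)/120)**.6*190,0,255).astype(np.uint8),None,fx=k,fy=k,interpolation=cv2.INTER_CUBIC);B=A.copy()
for dz,col in((0,(255,0,0)),(10,(0,255,0)),(20,(0,200,255)),(30,(0,0,255))):
  for x in(-11,11):
    for y in(-36,36):
      q=((proj("scene",s["tool_pos"]+x*ex+y*ey+dz*ez)[0]+.5-[x0,y0])*k).astype(int);cv2.circle(B,tuple(map(int,q)),2,col,-1)
cv2.imwrite("pics/cmp8.png",np.hstack([A,B]))
t=arm.capture("top")[:,:,::-1];cv2.imwrite("pics/top8.png",t)
E
```

```text
time 9.25
tool_pos [514.22  91.18 134.94]
ee_rot [-8.9990e+01  1.0000e-02  1.6403e+02]
ft_force [-0.06  0.17  0.19]
ft_torque [ 0.02 -0.03 -0.01]
finger_gap 72.08
force tool axes [ 0.11 -0.19 -0.14] torque [-0.02  0.01  0.02]
[334.00894789 167.03031857]
```

View pics/cmp8.png

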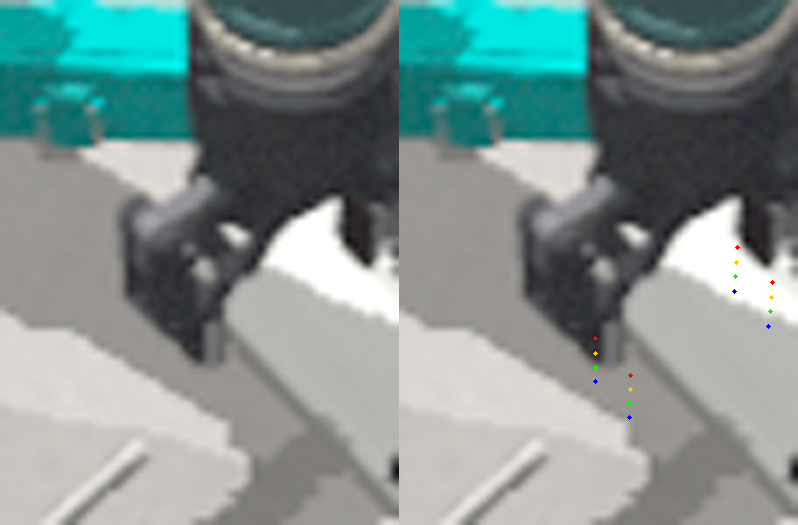

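Against the grey counter the fingertip is clear. Its near corner is at (218,362) in the crop, about 25 mm higher than the stated TCP implies. So the first squeeze closed above the tabs. I'll go back and squeeze with the TCP about 34 mm up.

Call:
jog_arm(plan=[[[0, 0, 0, 0, 0, -0.03, 40], [0, 0, 0, 0, 0, -0.04, 40], [0, 0, 0, 0, 0, -0.04, 40], [0, 0, 0, 0, 0, -0.03, 40], [0, 0, 0, 0, 0.02, 0, 40], [0, 0, 0, 0, 0.03, 0, 40], [0, 0, 0, 0, 0.03, 0, 40], [0, 0, 0, 0, 0.02, 0, 40], [0, 0, 0, 0, 0, 0, 40], [0, 0, 0, 0, 0, 0, 55], [0, 0, 0, 0, 0, 0, 62], [0, 0, 0, 0, 0, 0, 62], [0, 0, 0, 0, 0, 0, 62]]])

```text
time: 10.43
tool_pos: [553.7, 228.0, 36.3]
ee_rot: [-90.1, 0.1, 164.2]
ft_force: [-0.1, 0.2, 1.0]
finger_gap: 64.5
```

```bash
python3 st.py
```

```text
time 10.43
tool_pos [553.74 227.98  36.3 ]
ee_rot [-9.0120e+01  1.3000e-01  1.6421e+02]
ft_force [-0.11  0.24  0.99]
ft_torque [-0.    0.01  0.01]
finger_gap 64.54
force tool axes [ 0.17 -0.99 -0.21] torque [ 0.01 -0.01 -0.01]
```

Call:
jog_arm(plan=[[[0, 0, 0, 0, 0, 0, 68], [0, 0, 0, 0, 0, 0, 74], [0, 0, 0, 0, 0, 0, 78], [0, 0, 0, 0, 0, 0, 78], [0, 0, 0, 0, 0, 0, 78]]])

```text
time: 10.85
tool_pos: [553.7, 227.8, 36.6]
ee_rot: [-90.1, 0.1, 164.2]
ft_force: [-1.4, -1.0, 7.7]
finger_gap: 59.3
```

```bash
python3 st.py
```

```text
time 10.85
tool_pos [553.7  227.78  36.58]
ee_rot [-9.0110e+01  1.2000e-01  1.6419e+02]
ft_force [-1.39 -1.04  7.67]
ft_torque [-0.07  0.29 -0.02]
finger_gap 59.27
force tool axes [ 1.04 -7.67  1.36] torque [ 0.14  0.02 -0.26]
```

Call:
jog_arm(plan=[[[0, 0, 0, 0, -0.001, 0, 82], [0, 0, 0, 0, -0.0005, 0, 86], [0, 0, 0, 0, -0.0005, 0, 90], [0, 0, 0, 0, 0, 0, 90], [0, 0, 0, 0, 0, 0, 90]]])

```text
time: 11.27
tool_pos: [553.7, 227.8, 37.8]
ee_rot: [-90.1, 0.1, 164.2]
ft_force: [-0.2, 0.5, 7.4]
finger_gap: 56.0
```

```bash
python3 st.py
```

```text
time 11.27
tool_pos [553.67 227.77  37.81]
ee_rot [-9.0100e+01  1.0000e-01  1.6419e+02]
ft_force [-0.24  0.53  7.39]
ft_torque [-0.08  0.07  0.02]
finger_gap 56.03
force tool axes [ 0.36 -7.39 -0.46] torque [ 0.09 -0.02 -0.05]
```

Call:
jog_arm(plan=[[[0, 0, 0, 0, -0.001, 0, 94], [0, 0, 0, 0, -0.0005, 0, 98], [0, 0, 0, 0, 0, 0, 101], [0, 0, 0, 0, 0, 0, 101], [0, 0, 0, 0, 0, 0, 101]]])

```text
time: 11.68
tool_pos: [553.5, 227.7, 38.9]
ee_rot: [-90.1, 0.1, 164.2]
ft_force: [0.6, 0.5, 5.6]
finger_gap: 51.9
```

```bash
python3 st.py
```

```text
time 11.68
tool_pos [553.51 227.69  38.85]
ee_rot [-9.0080e+01  8.0000e-02  1.6419e+02]
ft_force [0.63 0.53 5.65]
ft_torque [ 0.07 -0.06  0.  ]
finger_gap 51.94
force tool axes [-0.47 -5.65 -0.69] torque [-0.08 -0.    0.04]
```

Call:
jog_arm(plan=[[[0, 0, 0, 0, 0, 0, 104], [0, 0, 0, 0, 0, 0, 104], [0, 0, 0, 0, 0, 0, 104]]])

```text
time: 11.93
tool_pos: [553.5, 227.7, 39.1]
ee_rot: [-90.1, 0.1, 164.2]
ft_force: [0.2, 0.0, 7.6]
finger_gap: 50.8
```

```bash
python3 st.py;python3 - <<'E'
from h import *
a=arm.capture("scene")[:,:,::-1];cv2.imwrite("pics/scene9.png",a)
E
```

```text
time 11.93
tool_pos [553.53 227.7   39.08]
ee_rot [-9.0080e+01  9.0000e-02  1.6419e+02]
ft_force [0.21 0.01 7.6 ]
ft_torque [-0.01  0.   -0.04]
finger_gap 50.79
force tool axes [-0.21 -7.6  -0.08] torque [0.01 0.04 0.  ]
```

Call:
jog_arm(plan=[[[0, 0, 0, 0, -0.001, 0, 104], [0, 0, 0, 0, -0.001, 0, 104], [0, 0, 0, 0, 0, 0, 104]]])

```text
time: 12.23
tool_pos: [551.6, 226.9, 39.6]
ee_rot: [-89.9, -0.1, 164.2]
ft_force: [-0.1, 0.6, -1.2]
finger_gap: 50.8
```

Call:
jog_arm(plan=[[[0, 0, 0, 0, -0.001, 0, 104], [0, 0, 0, 0, -0.001, 0, 104], [0, 0, 0, 0, 0, 0, 104]]])

```text
time: 12.48
tool_pos: [552.1, 227.1, 42.0]
ee_rot: [-90.0, -0.0, 164.2]
ft_force: [0.2, -0.6, -1.4]
finger_gap: 50.8
```

```bash
python3 st.py
```

```text
time 12.48
tool_pos [552.12 227.14  41.96]
ee_rot [-8.997e+01 -4.000e-02  1.642e+02]
ft_force [ 0.24 -0.6  -1.35]
ft_torque [ 0.03  0.03 -0.01]
finger_gap 50.76
force tool axes [-0.4   1.35  0.51] torque [-0.02  0.01 -0.03]
```

The force reading is −1.35 N, which is the cover's own weight, so it is off the hooks. Lifting straight up.

Call:
jog_arm(plan=[[[0, 0, 0, 0, -0.002, 0, 104], [0, 0, 0, 0, -0.003, 0, 104], [0, 0, 0, 0, -0.004, 0, 104], [0, 0, 0, 0, -0.005, 0, 104], [0, 0, 0, 0, -0.007, 0, 104], [0, 0, 0, 0, -0.008, 0, 104], [0, 0, 0, 0, -0.01, 0, 104], [0, 0, 0, 0, -0.01, 0, 104], [0, 0, 0, 0, -0.01, 0, 104], [0, 0, 0, 0, -0.012, 0, 104], [0, 0, 0, 0, -0.012, 0, 104], [0, 0, 0, 0, -0.01, 0, 104], [0, 0, 0, 0, -0.005, 0, 104], [0, 0, 0, 0, 0, 0, 104], [0, 0, 0, 0, 0, 0, 104]]])

```text
time: 13.73
tool_pos: [552.6, 227.3, 140.5]
ee_rot: [-90.0, 0.0, 164.2]
ft_force: [0.9, 0.5, -2.0]
finger_gap: 50.8
```

```bash
python3 st.py;python3 - <<'E'
from h import *
a=arm.capture("scene")[:,:,::-1];cv2.imwrite("pics/scene10.png",a);crop(a,310,90,420,215,6,"sc10.png")
E
```

```text
time 13.73
tool_pos [552.57 227.33 140.48]
ee_rot [-9.002e+01  2.000e-02  1.642e+02]
ft_force [ 0.92  0.46 -2.04]
ft_torque [-0.01  0.04 -0.04]
finger_gap 50.81
force tool axes [-0.76  2.04 -0.69] torque [ 0.02  0.04 -0.03]
```

View pics/sc10.png

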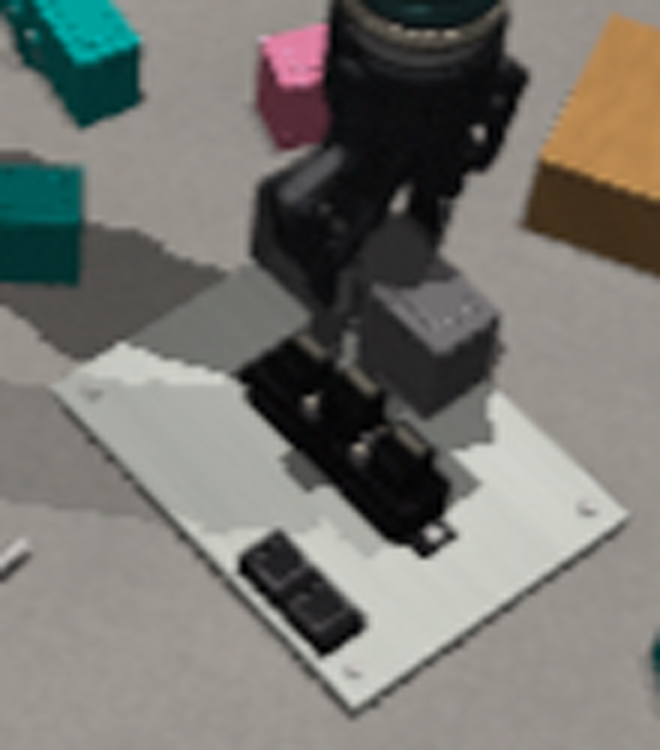

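Call:
jog_arm(plan=[[[0, 0, 0, -0.0015, 0, 0.0087, 104], [0, 0, 0, -0.003, 0, 0.0174, 104], [0, 0, 0, -0.0045, 0, 0.0261, 104], [0, 0, 0, -0.0045, 0, 0.0261, 104], [0, 0, 0, -0.0045, 0, 0.0261, 104], [0, 0, 0, -0.0045, 0, 0.0261, 104], [0, 0, 0, -0.0045, 0, 0.0261, 104], [0, 0, 0, -0.0045, 0, 0.0261, 104], [0, 0, 0, -0.0045, 0, 0.0261, 104], [0, 0, 0, -0.0045, 0, 0.0261, 104], [0, 0, 0, -0.0045, 0, 0.0261, 104], [0, 0, 0, -0.0045, 0, 0.0261, 104], [0, 0, 0, -0.0045, 0, 0.0261, 104], [0, 0, 0, -0.0045, 0, 0.0261, 104], [0, 0, 0, -0.0045, 0, 0.0261, 104], [0, 0, 0, -0.0045, 0, 0.0261, 104], [0, 0, 0, -0.0045, 0, 0.0261, 104], [0, 0, 0, -0.003, 0, 0.0174, 104], [0, 0, 0, -0.0015, 0, 0.0087, 104], [0, 0, 0, 0, 0, 0, 104]]])

```text
time: 15.45
tool_pos: [503.9, -223.5, 139.7]
ee_rot: [-89.9, -0.1, 163.9]
ft_force: [-0.2, -0.3, -1.1]
finger_gap: 50.6
```

```bash
python3 st.py;python3 - <<'E'
from h import *
a=arm.capture("scene")[:,:,::-1];cv2.imwrite("pics/scene11.png",a)
crop(a,180,180,340,310,5,"sc11.png");crop(a,335,130,405,190,10,"box11.png")
t=arm.capture("top")[:,:,::-1];cv2.imwrite("pics/top11.png",t);crop(t,235,150,305,235,7,"tbox11.png")
E
```

```text
time 15.45
tool_pos [ 503.93 -223.53  139.69]
ee_rot [-8.9920e+01 -5.0000e-02  1.6392e+02]
ft_force [-0.18 -0.32 -1.09]
ft_torque [ 0.04  0.02 -0.01]
finger_gap 50.65
force tool axes [0.09 1.09 0.36] torque [-0.03  0.01 -0.03]
```

View pics/sc11.png

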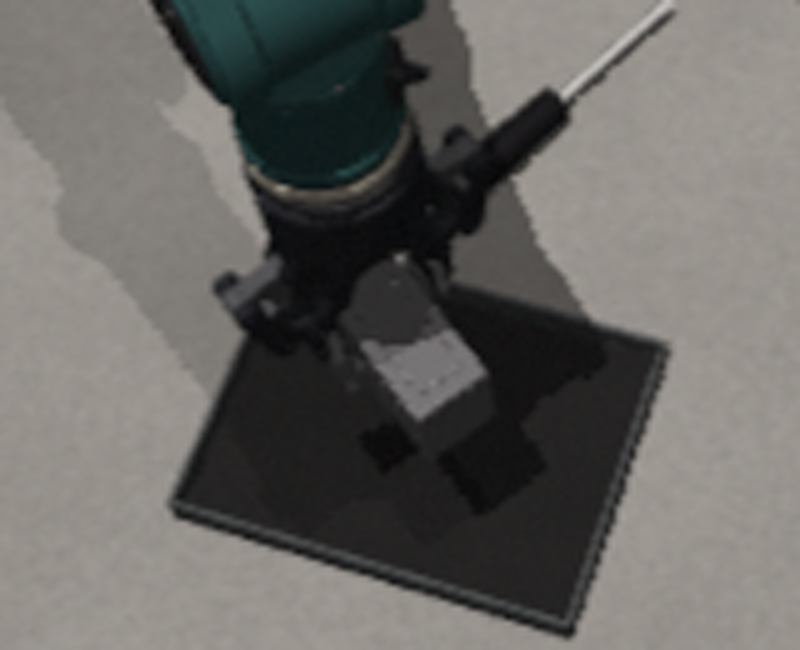

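View pics/box11.png

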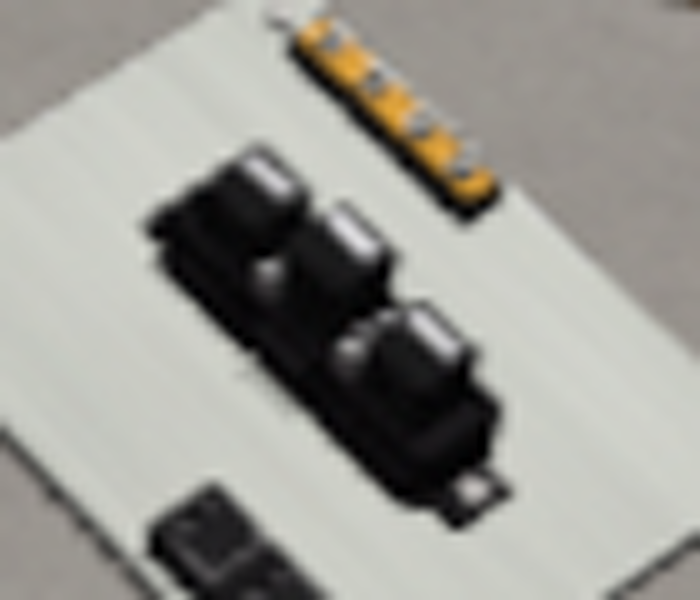

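View pics/tbox11.png

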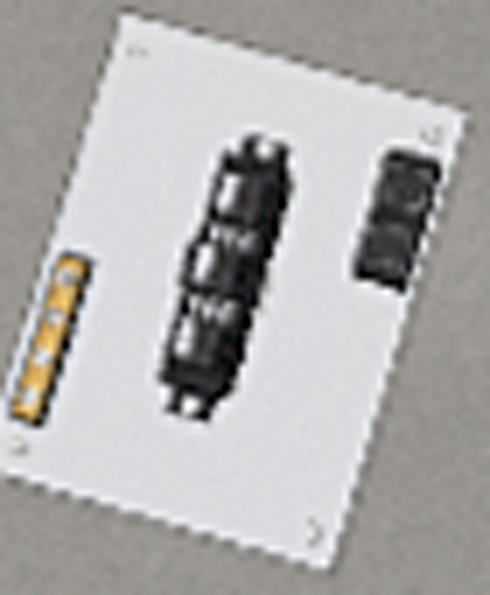

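The middle relay is the proud one. Its label at (355,232) sits about 2 px (roughly 8 mm) above the line of its neighbours, (268,175) and (438,330). Lowering the cover into the tray.

Call:
jog_arm(plan=[[[0, 0, 0, 0, 0.008, 0, 104], [0, 0, 0, 0, 0.015, 0, 104], [0, 0, 0, 0, 0.02, 0, 104], [0, 0, 0, 0, 0.02, 0, 104], [0, 0, 0, 0, 0.02, 0, 104], [0, 0, 0, 0, 0.015, 0, 104], [0, 0, 0, 0, 0.01, 0, 104], [0, 0, 0, 0, 0.006, 0, 104], [0, 0, 0, 0, 0.004, 0, 104], [0, 0, 0, 0, 0, 0, 104], [0, 0, 0, 0, 0, 0, 104]]])

```text
time: 16.47
tool_pos: [505.8, -220.4, 22.6]
ee_rot: [-90.0, 0.0, 164.2]
ft_force: [-0.5, 0.2, -1.5]
finger_gap: 50.8
```

Call:
jog_arm(plan=[[[0, 0, 0, 0, 0.002, 0, 104], [0, 0, 0, 0, 0.002, 0, 104], [0, 0, 0, 0, 0.002, 0, 104], [0, 0, 0, 0, 0, 0, 104]]])

```text
time: 16.8
tool_pos: [505.3, -220.5, 16.2]
ee_rot: [-90.0, 0.0, 164.2]
ft_force: [0.0, -0.2, -1.7]
finger_gap: 50.8
```

Call:
jog_arm(plan=[[[0, 0, 0, 0, 0.0015, 0, 104], [0, 0, 0, 0, 0.0015, 0, 104], [0, 0, 0, 0, 0, 0, 104]]])

```text
time: 17.05
tool_pos: [505.2, -220.4, 12.9]
ee_rot: [-90.0, -0.0, 164.2]
ft_force: [0.7, -0.0, -0.8]
finger_gap: 50.7
```

Call:
jog_arm(plan=[[[0, 0, 0, 0, 0.001, 0, 104], [0, 0, 0, 0, 0.0005, 0, 104], [0, 0, 0, 0, 0, 0, 104]]])

```text
time: 17.3
tool_pos: [505.3, -220.5, 11.6]
ee_rot: [-90.0, -0.0, 164.2]
ft_force: [0.2, -0.6, -1.9]
finger_gap: 50.6
```

Call:
jog_arm(plan=[[[0, 0, 0, 0, 0.0008, 0, 104], [0, 0, 0, 0, 0.0005, 0, 104], [0, 0, 0, 0, 0, 0, 104]]])

```text
time: 17.55
tool_pos: [505.4, -220.5, 11.3]
ee_rot: [-90.0, 0.0, 164.2]
ft_force: [-1.8, 0.4, 6.0]
finger_gap: 50.7
```

Call:
jog_arm(plan=[[[0, 0, 0, 0, 0.0005, 0, 96], [0, 0, 0, 0, 0.0005, 0, 86], [0, 0, 0, 0, 0, 0, 74], [0, 0, 0, 0, 0, 0, 55], [0, 0, 0, 0, 0, 0, 35], [0, 0, 0, 0, 0, 0, 35], [0, 0, 0, 0, 0, 0, 35]]])

```text
time: 18.13
tool_pos: [505.4, -220.6, 9.4]
ee_rot: [-90.0, 0.0, 164.2]
ft_force: [-0.1, 0.5, -0.0]
finger_gap: 73.6
```

```bash
python3 st.py
```

```text
time 18.13
tool_pos [ 505.44 -220.56    9.36]
ee_rot [-9.000e+01  1.000e-02  1.642e+02]
ft_force [-0.12  0.47 -0.  ]
ft_torque [-0.01  0.02 -0.06]
finger_gap 73.63
force tool axes [ 0.24  0.   -0.42] torque [ 0.01  0.06 -0.02]
```

Call:
jog_arm(plan=[[[0, 0, 0, 0, -0.005, 0, 35], [0, 0, 0, 0, -0.015, 0, 35], [0, 0, 0, 0, -0.03, 0, 35], [0, 0, 0, 0, -0.03, 0, 35], [0, 0, 0, 0, -0.03, 0, 35], [0, 0, 0, 0, -0.03, 0, 80], [0, 0, 0, 0.0045, 0, -0.026, 255], [0, 0, 0, 0.0045, 0, -0.026, 255], [0, 0, 0, 0.0045, 0, -0.026, 255], [0, 0, 0, 0.0045, 0, -0.026, 255], [0, 0, 0, 0.0045, 0, -0.026, 255], [0, 0, 0, 0.0045, 0, -0.026, 255], [0, 0, 0, 0.0045, 0, -0.026, 255], [0, 0, 0, 0.0045, 0, -0.026, 255]]])

```text
time: 19.3
tool_pos: [527.1, -9.3, 149.8]
ee_rot: [-90.0, 0.0, 164.2]
ft_force: [0.1, -0.4, 0.6]
finger_gap: 0.3
```

```bash
python3 st.py;python3 - <<'E'
from h import *
a=arm.capture("scene")[:,:,::-1];cv2.imwrite("pics/scene12.png",a)
crop(a,210,130,350,310,4,"sc12.png")
t=arm.capture("top")[:,:,::-1];cv2.imwrite("pics/top12.png",t);crop(t,230,150,430,245,4,"tt12.png")
E
```

```text
time 19.3
tool_pos [527.15  -9.31 149.79]
ee_rot [-9.000e+01  1.000e-02  1.642e+02]
ft_force [ 0.14 -0.35  0.57]
ft_torque [ 0.   -0.05  0.04]
finger_gap 0.33
force tool axes [-0.23 -0.57  0.3 ] torque [-0.01 -0.04  0.05]
```

View pics/sc12.png

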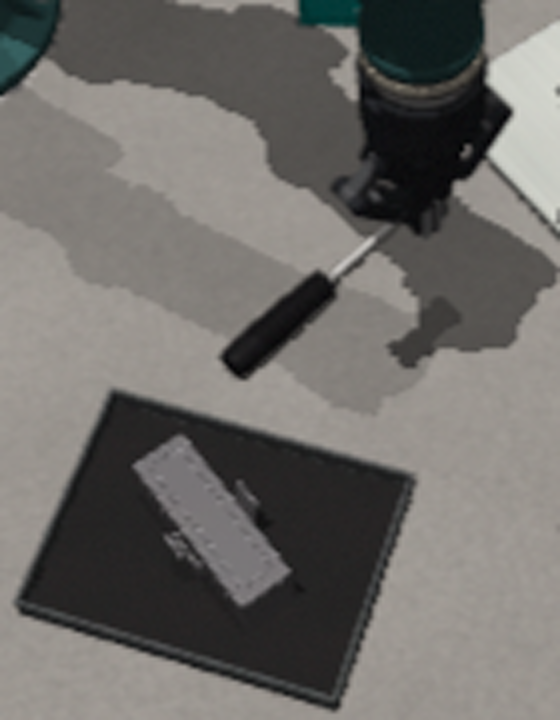

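View pics/tt12.png

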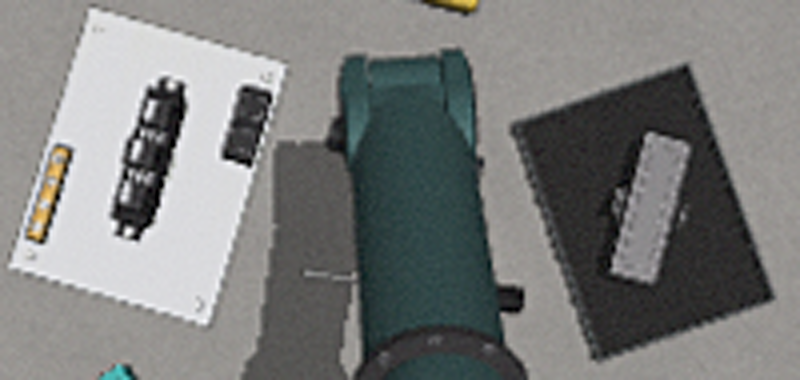

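The cover is upright in the tray, crop (210,520), clear of the rim on all sides, and the screwdriver hasn't been touched. Now I'll check the shut-tip height.

```bash
python3 - <<'E'
from h import *
c=np.array([527.15,-9.31,149.8])
for dz in(0,10,20,30): print(dz,((proj("scene",c+[0,0,dz])[0]+.5-[210,130])*4).round())
from mv import to
print(to([552.3,227.3,150],164.2))
E
```

```text
0 [426. 248.]
10 [425. 240.]
20 [425. 232.]
30 [425. 224.]
(array([528. ,  -4.6, 149.9]), array([-9.0180e+01,  2.0000e-02,  1.6468e+02]), [[0.0379, 0.0006, -0.2301], [0.0032, 0.0083, -0.0004]])
```

Call:
jog_arm(plan=[[[0, 0, 0, 0.0047, 0, -0.0288, 255], [0, 0, 0, 0.0047, 0, -0.0288, 255], [0, 0, 0, 0.0047, 0, -0.0288, 255], [0, 0, 0, 0.0047, 0, -0.0288, 255], [0, 0, 0, 0.0047, 0, -0.0288, 255], [0, 0, 0, 0.0047, 0, -0.0288, 255], [0, 0, 0, 0.0047, 0, -0.0288, 255], [0, 0, 0, 0.0047, 0, -0.0288, 255], [0, 0, 0, 0, 0.01, 0, 255], [0, 0, 0, 0, 0.02, 0, 255], [0, 0, 0, 0, 0.02, 0, 255], [0, 0, 0, 0, 0.01, 0, 255], [0, 0, 0, 0, 0, 0, 255], [0, 0, 0, 0, 0, 0, 255]]])

```text
time: 20.57
tool_pos: [553.8, 220.6, 89.2]
ee_rot: [-89.9, -0.0, 164.2]
ft_force: [0.4, 1.1, -0.1]
finger_gap: 0.1
```

```bash
python3 st.py;python3 - <<'E'
from h import *
from mv import to
print(to([552.3,227.3,90],164.2))
a=arm.capture("scene")[:,:,::-1];cv2.imwrite("pics/scene13.png",a)
crop(a,335,110,405,190,9,"sc13.png")
E
```

```text
time 20.57
tool_pos [553.78 220.55  89.23]
ee_rot [-8.9950e+01 -4.0000e-02  1.6415e+02]
ft_force [ 0.41  1.08 -0.06]
ft_torque [0.06 0.02 0.  ]
finger_gap 0.12
force tool axes [-0.1   0.06 -1.15] torque [-0.06 -0.   -0.03]
(array([553.8, 220.6,  89.2]), array([-8.9950e+01, -4.0000e-02,  1.6415e+02]), [[0.0033, -0.0008, -0.0061], [-0.0009, -0.0008, 0.0007]])
```

View pics/sc13.png

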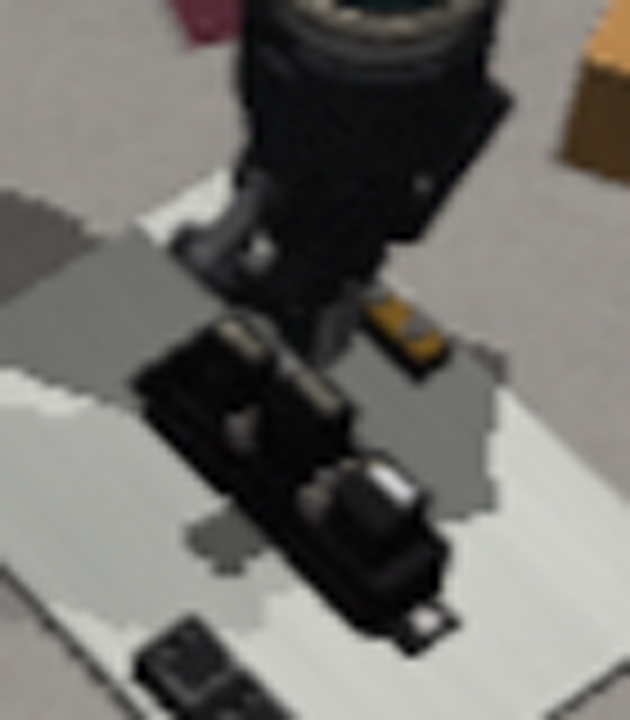

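Call:
jog_arm(plan=[[[0, 0, 0, 0.0033, 0, -0.0061, 255], [0, 0, 0, 0, 0.012, 0, 255], [0, 0, 0, 0, 0.012, 0, 255], [0, 0, 0, 0, 0.003, 0, 255], [0, 0, 0, 0, 0, 0, 255], [0, 0, 0, 0, 0, 0, 255]]])

```text
time: 21.12
tool_pos: [551.9, 227.8, 61.7]
ee_rot: [-89.9, -0.1, 164.2]
ft_force: [0.0, 0.4, 0.2]
finger_gap: -0.1
```

```bash
python3 st.py;python3 - <<'E'
from h import *
a=arm.capture("scene")[:,:,::-1];cv2.imwrite("pics/scene14.png",a)
crop(a,335,110,405,190,9,"sc14.png")
E
```

```text
time 21.12
tool_pos [551.95 227.79  61.73]
ee_rot [-8.9940e+01 -5.0000e-02  1.6419e+02]
ft_force [0.04 0.37 0.18]
ft_torque [ 0.01 -0.05 -0.03]
finger_gap -0.09
force tool axes [ 0.06 -0.18 -0.37] torque [-0.02  0.03  0.04]
```

View pics/sc14.png

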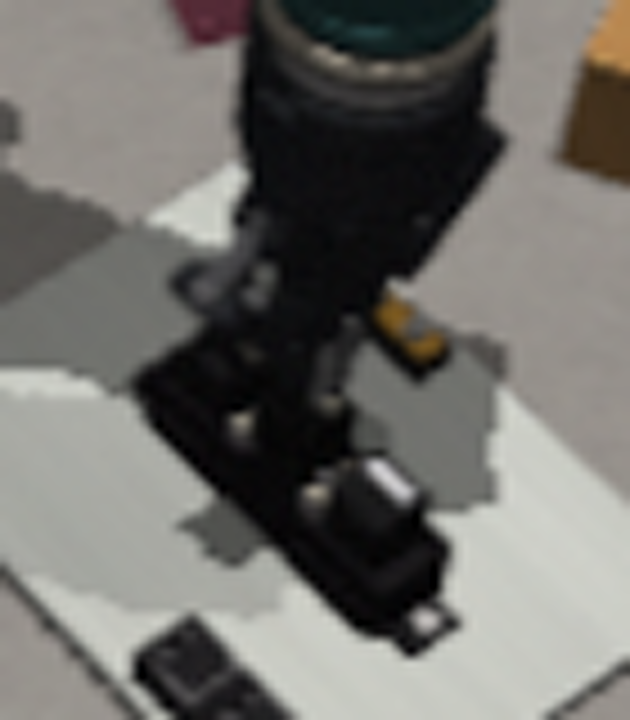

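Call:
jog_arm(plan=[[[0, 0, 0, 0, 0.0015, 0, 255], [0, 0, 0, 0, 0.0015, 0, 255], [0, 0, 0, 0, 0.001, 0, 255], [0, 0, 0, 0, 0, 0, 255]]])

```text
time: 21.5
tool_pos: [552.3, 228.1, 58.3]
ee_rot: [-90.0, -0.0, 164.2]
ft_force: [-0.5, -0.5, 0.7]
finger_gap: 0.4
```

Call:
jog_arm(plan=[[[0, 0, 0, 0, 0.001, 0, 255], [0, 0, 0, 0, 0.001, 0, 255], [0, 0, 0, 0, 0, 0, 255]]])

```text
time: 21.75
tool_pos: [552.3, 228.1, 56.3]
ee_rot: [-90.0, -0.0, 164.2]
ft_force: [-0.8, -0.6, -0.2]
finger_gap: 0.3
```

Call:
jog_arm(plan=[[[0, 0, 0, 0, 0.001, 0, 255], [0, 0, 0, 0, 0.001, 0, 255], [0, 0, 0, 0, 0, 0, 255]]])

```text
time: 22.0
tool_pos: [552.2, 228.1, 54.2]
ee_rot: [-90.0, -0.0, 164.2]
ft_force: [0.3, 0.3, 0.1]
finger_gap: -0.3
```

Call:
jog_arm(plan=[[[0, 0, 0, 0, 0.001, 0, 255], [0, 0, 0, 0, 0.001, 0, 255], [0, 0, 0, 0, 0, 0, 255]]])

```text
time: 22.25
tool_pos: [552.2, 228.1, 52.2]
ee_rot: [-90.0, -0.0, 164.2]
ft_force: [-1.5, -0.0, 0.8]
finger_gap: -0.1
```

Call:
jog_arm(plan=[[[0, 0, 0, 0, 0.001, 0, 255], [0, 0, 0, 0, 0.001, 0, 255], [0, 0, 0, 0, 0, 0, 255]]])

```text
time: 22.5
tool_pos: [552.5, 228.2, 51.3]
ee_rot: [-90.0, -0.0, 164.2]
ft_force: [-1.8, -0.8, 6.2]
finger_gap: -0.2
```

Call:
jog_arm(plan=[[[0, 0, 0, 0, 0.001, 0, 255], [0, 0, 0, 0, 0.001, 0, 255], [0, 0, 0, 0, 0, 0, 255]]])

```text
time: 22.75
tool_pos: [552.6, 228.2, 50.9]
ee_rot: [-90.0, 0.0, 164.2]
ft_force: [-4.2, -1.1, 18.1]
finger_gap: -0.2
```

Call:
jog_arm(plan=[[[0, 0, 0, 0, 0.001, 0, 255], [0, 0, 0, 0, 0.001, 0, 255], [0, 0, 0, 0, 0, 0, 255]]])

```text
time: 23.0
tool_pos: [552.6, 228.2, 49.4]
ee_rot: [-90.0, 0.0, 164.2]
ft_force: [-5.0, -2.2, 21.8]
finger_gap: -0.0
```

Call:
jog_arm(plan=[[[0, 0, 0, 0, 0.001, 0, 255], [0, 0, 0, 0, 0.001, 0, 255], [0, 0, 0, 0, 0, 0, 255]]])

```text
time: 23.25
tool_pos: [552.6, 228.2, 47.5]
ee_rot: [-90.0, 0.0, 164.2]
ft_force: [-4.8, -1.4, 23.0]
finger_gap: -0.3
```

Call:
jog_arm(plan=[[[0, 0, 0, 0, 0.001, 0, 255], [0, 0, 0, 0, 0.001, 0, 255], [0, 0, 0, 0, 0, 0, 255]]])

```text
time: 23.5
tool_pos: [552.6, 228.3, 45.5]
ee_rot: [-90.0, 0.0, 164.2]
ft_force: [-4.6, -2.6, 22.3]
finger_gap: -0.1
```

Call:
jog_arm(plan=[[[0, 0, 0, 0, 0.001, 0, 255], [0, 0, 0, 0, 0, 0, 255]]])

```text
time: 23.67
tool_pos: [552.6, 228.3, 44.6]
ee_rot: [-90.0, 0.0, 164.2]
ft_force: [-4.9, -1.6, 22.5]
finger_gap: 0.1
```

Call:
jog_arm(plan=[[[0, 0, 0, 0, 0.001, 0, 255], [0, 0, 0, 0, 0, 0, 255]]])

```text
time: 23.83
tool_pos: [552.6, 228.3, 43.6]
ee_rot: [-90.0, 0.0, 164.2]
ft_force: [-5.8, -1.9, 23.1]
finger_gap: 0.3
```

Call:
jog_arm(plan=[[[0, 0, 0, 0, 0.001, 0, 255], [0, 0, 0, 0, 0, 0, 255]]])

```text
time: 24.0
tool_pos: [552.6, 228.3, 42.6]
ee_rot: [-90.0, 0.0, 164.2]
ft_force: [-6.1, -2.1, 22.5]
finger_gap: 0.1
```

Call:
jog_arm(plan=[[[0, 0, 0, 0, 0.001, 0, 255], [0, 0, 0, 0, 0, 0, 255]]])

```text
time: 24.17
tool_pos: [552.6, 228.3, 41.6]
ee_rot: [-90.0, 0.0, 164.2]
ft_force: [-4.9, -2.0, 22.7]
finger_gap: 0.3
```

Call:
jog_arm(plan=[[[0, 0, 0, 0, 0.001, 0, 255], [0, 0, 0, 0, 0, 0, 255]]])

```text
time: 24.33
tool_pos: [552.7, 228.3, 41.3]
ee_rot: [-90.0, 0.0, 164.2]
ft_force: [-6.7, -3.0, 28.7]
finger_gap: 0.3
```

Call:
jog_arm(plan=[[[0, 0, 0, 0, 0.001, 0, 255], [0, 0, 0, 0, 0, 0, 255]]])

```text
time: 24.5
tool_pos: [552.7, 228.2, 41.2]
ee_rot: [-90.0, 0.0, 164.2]
ft_force: [-7.7, -3.0, 34.5]
finger_gap: 0.2
```

Call:
jog_arm(plan=[[[0, 0, 0, 0, 0.0007, 0, 255], [0, 0, 0, 0, 0, 0, 255]]])

```text
time: 24.67
tool_pos: [552.7, 228.3, 41.1]
ee_rot: [-90.0, 0.0, 164.2]
ft_force: [-9.2, -2.5, 38.4]
finger_gap: 0.1
```

At 38 N the relay has stopped moving, so it is on the hard stop. Retreating to look.

Call:
jog_arm(plan=[[[0, 0, 0, 0, -0.004, 0, 255], [0, 0, 0, 0, -0.01, 0, 255], [0, 0, 0, 0, -0.03, 0, 255], [0, 0, 0, 0, -0.03, 0, 255], [0, 0, 0, 0, -0.03, 0, 255], [0, 0, 0, 0, -0.03, 0, 255], [0, 0, 0, 0, 0, 0.035, 255], [0, 0, 0, 0, 0, 0.035, 255], [0, 0, 0, 0, 0, 0.035, 255], [0, 0, 0, 0, 0, 0.035, 255], [0, 0, 0, 0, 0, 0.035, 255], [0, 0, 0, 0, 0, 0.035, 255], [0, 0, 0, 0, 0, 0, 255], [0, 0, 0, 0, 0, 0, 255]]])

```text
time: 25.83
tool_pos: [494.4, 23.5, 169.8]
ee_rot: [-89.9, -0.0, 163.9]
ft_force: [0.1, 0.6, -1.2]
finger_gap: 0.1
```

```bash
python3 st.py;python3 - <<'E'
from h import *
a=arm.capture("scene")[:,:,::-1];cv2.imwrite("pics/scene15.png",a)
t=arm.capture("top")[:,:,::-1];cv2.imwrite("pics/top15.png",t)
o=cv2.imread("pics/scene11.png")
k=lambda i:cv2.resize(i[135:190,340:400],None,fx=6.5,fy=6.5,interpolation=cv2.INTER_CUBIC)
cv2.imwrite("pics/box15.png",np.hstack([k(o),k(a)]))
E
```

```text
time 25.83
tool_pos [494.36  23.48 169.76]
ee_rot [-8.995e+01 -2.000e-02  1.639e+02]
ft_force [ 0.11  0.61 -1.2 ]
ft_torque [ 0.09 -0.01  0.  ]
finger_gap 0.08
force tool axes [ 0.06  1.2  -0.62] torque [-0.09 -0.   -0.01]
```

View pics/box15.png

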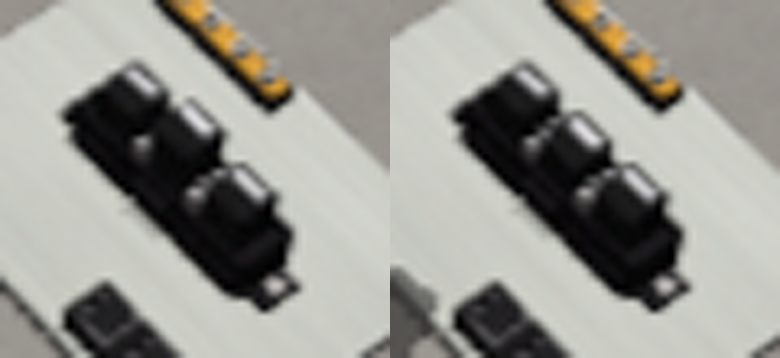

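View pics/scene15.png

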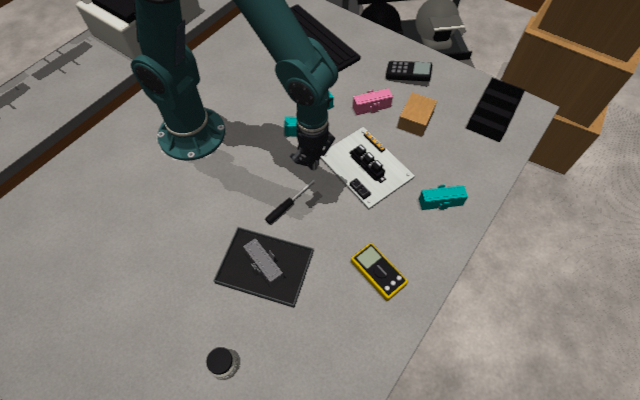

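View pics/top15.png

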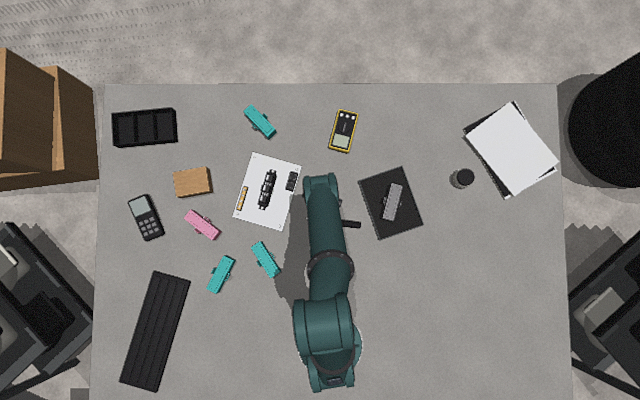

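The three relay labels, at (537,80), (584,133) and (638,182) in the crop, are now in one evenly spaced line. The cover is upright in the tray and the other objects haven't moved. Handing in.

```bash
python3 -c "
from plant import arm
print(arm.hand_in())"
```

```text
the job is handed in; nothing more can be done
None
```

The cover is off and standing upright in the parts tray, and the middle relay, the one that stood proud, is pushed fully home. I handed the job in after about 26 s of the 56 s allowed.

- **Cover:** I closed the tabs only to their home gap (50.8 mm measured, about 51 mm expected). It came away showing just its own weight, about 1.4 N, with no pull against the hooks.
- **Relay:** It slid about 10 mm at about 23 N to a hard stop. I pressed to 38 N there to confirm it had stopped moving, under the 60 N limit. The final picture shows all three relays level.
- **Other objects:** In the last pictures nothing else had moved, and the robot was clear of everything.

**Disagreement found:** the pictures showed the fingertips about 20–25 mm higher than the stated tool point. Because of that, my first squeeze closed above the tabs without touching them. I corrected the height from the pictures and from the measured contact forces, and the second squeeze worked.

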